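# Clear the fitter's bench before grinding

### The arm

A 7-joint arm with a two-finger parallel gripper is mounted at the origin on the work surface. World frame = base frame: x ahead of the robot, y to its left, z up, the work surface at z = 0. Lengths are in m, angles in rad, forces in N, time in s.
With the tool pointing down it reaches from about 0.4 to 0.85 m from the base axis. Payload 10.4 kg.
Tool frame: the origin (TCP) lies midway between the tips of the shut fingers; the grasp point (between the pads) lies 19 mm behind it; x points along the fingers, y is the direction in which the jaws open and shut, and the axes are right-handed (so a half turn about x gives the same grasp; the last joint's range is limited). The gripper opens to 87 mm and grips with 3 to 60 N. Pads are 19 mm wide; open, the fingers measure 117 mm over their backs; the gripper's body (75 mm by 190 mm) begins 51 mm behind the grasp point.
Start: joints at [-1.133, 0.332, -0.065, 1.46, 0.022, 1.35, -0.088], TCP at [0.278, 0.56, 0.188] pointing down, gripper open.
Joint ranges: [-2.6, 2.6], [-0.5, 2.12], [-1.47, 1.34], [0.16, 2.42], [-1.27, 4.41], [0.06, 2.06], [-2.6, 2.6]. Speed limits (rad/s): [2.22, 2.22, 2.79, 2.79, 3.14, 3.14, 3.14].

### API

Orientations are given as a unit quaternion [x, y, z, w].
In Python, from bench import r gives the robot as it stands.
- The arm moves only by the shell command python3 -m jog 'ROWS' [OPENING] [FORCE]. ROWS is JSON, a list of rows, each an object with "slide": the shift along the tool's x, y, z in cm, a list of three; "roll": the turn about the tool's x in degrees. A call has 1 to 5 rows; each row is the pose to reach, as a shift and turn from the pose measured when the call began, along the tool's axes at that moment; what a row does not reach only later rows make up. A row lasts 1/12 s, in which the tool goes at most 41.7 mm and 7.16 degrees, less where a joint would pass 70% of its speed; a pose out of reach is approached as far as the arm can. A call with a gripper value outside its range is refused whole. OPENING is the closure, from 0 (fully open) to 1 (shut), set as the call begins (- or left out, the last holds). The fingers move at their own pace and stop on an object; FORCE is the grip in N (left out, the last holds). Time passes only in rows, so rows that repeat a pose let the fingers close. It gives the time, the measured TCP pose, the force and the opening at its end, in the units of the state.
- r.read_state(): the state, without advancing time (a new reading comes with each control period).
- r.camera(name): name is "scene" or "top"; returns the picture (420x560x3 uint8, red, green, blue); there is no depth.
- r.camera_info(name): a dict with "intrinsics" (3x3 intrinsics, pixels), "R" (3x3) and "t" (3): a world point X has camera coordinates R X + t. Camera axes: x right, y down, z forward; pixel columns grow to the right and rows downward; lengths in m; the calibration is good to about 2 mm. A picture is of the moment at which its call begins. camera_info takes no time and is no camera call.
- r.close_job(): hands the job in, once; it reports no verdict.
The state is a dict: "time": time; "joint_positions": joint angles; "joint_vel": joint speeds; "joint_torque": joint torques, N m; "ee_pos": TCP position; "eef_rot": TCP orientation; "ft_force": force on the tool from outside, world axes, zero at the start; "torque": the same for the moment, N m; "width": finger opening in m.
Only numpy, scipy, OpenCV 4.12 (cv2) and the standard library are available. Lean on these libraries where they do the work, as an engineer would, in place of code of your own. Each camera call takes 0.05 s, during which the arm holds its last target.

### The job

Clear the bench before grinding starts. Slide the cover of the steel nut bin fully open, tip all the nuts from the tin cup into the bin's well, stand the cup upright on the bench again and slide the cover fully shut to keep the dust out. Put every flat scraper that lies on the bench blade first into a slot of the slanted rack, one to a slot and pushed fully home so that its handle meets the rack, and do not knock the casting, the hammer or the flange about.

Things in the scene. Friction and masses are not known exactly. Their poses are not given: they have to be found in the camera images.
- slots: slotted wooden block of the scraper rack, fixed, 252 wide, 98 deep, 30 thick, slanting between steel end brackets (78 high). Origin: middle of its front edge, on the slots' mid-plane, 66 mm above the bench. x points into the slots, away from the robot and 0.42 rad (24 degrees) downwards; y level along the row; z normal to the slots' flat. Four slots, centres at y = -93, -31, 31, 93 mm
- slot0 (a point): centre of the mouth of slot 0, on the block's front edge; axes as slots. The slot is 47 wide (y), 8 high (z), 86 deep (x), closed at the back; its first 22 mm are open on top, a channel between ribs. A scraper's blade goes in flat, all its length, until the shoulder of its handle meets the front edge of the floor board
- slot1 (a point): centre of the mouth of slot 1, on the block's front edge; axes as slots. The slot is 47 wide (y), 8 high (z), 86 deep (x), closed at the back; its first 22 mm are open on top, a channel between ribs. A scraper's blade goes in flat, all its length, until the shoulder of its handle meets the front edge of the floor board
- slot2 (a point): centre of the mouth of slot 2, on the block's front edge; axes as slots. The slot is 47 wide (y), 8 high (z), 86 deep (x), closed at the back; its first 22 mm are open on top, a channel between ribs. A scraper's blade goes in flat, all its length, until the shoulder of its handle meets the front edge of the floor board
- slot3 (a point): centre of the mouth of slot 3, on the block's front edge; axes as slots. The slot is 47 wide (y), 8 high (z), 86 deep (x), closed at the back; its first 22 mm are open on top, a channel between ribs. A scraper's blade goes in flat, all its length, until the shoulder of its handle meets the front edge of the floor board
- scraper0: flat scraper: steel blade 80 long, 42 wide, 3 thick; wooden handle 95 long, 26 wide, 20 thick, in line, same mid-plane; 110 g, balances 14 mm behind the origin. Origin: on the mid-plane at the shoulder where blade meets handle, 10 mm above the bench as it lies flat on its handle (blade hangs clear). x to the blade's tip, y across, z normal to the flat (either face may be up). None if absent
- scraper1: flat scraper: steel blade 80 long, 42 wide, 3 thick; wooden handle 95 long, 26 wide, 20 thick, in line, same mid-plane; 110 g, balances 14 mm behind the origin. Origin: on the mid-plane at the shoulder where blade meets handle, 10 mm above the bench as it lies flat on its handle (blade hangs clear). x to the blade's tip, y across, z normal to the flat (either face may be up). None if absent
- scraper2: flat scraper: steel blade 80 long, 42 wide, 3 thick; wooden handle 95 long, 26 wide, 20 thick, in line, same mid-plane; 110 g, balances 14 mm behind the origin. Origin: on the mid-plane at the shoulder where blade meets handle, 10 mm above the bench as it lies flat on its handle (blade hangs clear). x to the blade's tip, y across, z normal to the flat (either face may be up). None if absent
- scraper3: flat scraper: steel blade 80 long, 42 wide, 3 thick; wooden handle 95 long, 26 wide, 20 thick, in line, same mid-plane; 110 g, balances 14 mm behind the origin. Origin: on the mid-plane at the shoulder where blade meets handle, 10 mm above the bench as it lies flat on its handle (blade hangs clear). x to the blade's tip, y across, z normal to the flat (either face may be up). None if absent
- bin: steel nut bin fixed to the bench. Box 270 long, 132 wide, 66 high, with guide rails on its long sides up to 77 mm above the bench. Origin: on the bench under the middle of its open well (124 along x by 120 inside the rails, floor 4 mm above the bench). x points along the box to its closed half, from x = 64 to 202 mm, on top of which the open cover parks
- bin_well (a point): centre of the well's inner floor, 4 mm above the bench; axes as bin
- cover (a joint): how far the bin's flat sliding cover (126 by 119, 4 thick) is slid open, in m: 0 = fully shut over the well, 0.126 = fully open over the closed half (end stops at both). It slides along the bin's x, needs about 2 N and stays where it is left. It starts shut or partly open (up to 0.045)
- cover_grip (a point): middle of the black grip bar that stands up from the middle of the cover: 14 thick along the bin's x, 70 long along the bin's y, 26 high, this point half way up, 84 mm above the bench (cover's top face 71, bar's top 97). It moves with the cover; axes as bin
- cup: open steel tin cup, 59 outside diameter at the foot widening to 69 at the rim, 90 high, wall 3, floor 4 thick, about 150 g; holds the nuts at the start. Origin: centre of its underside, z up through its mouth
- cup_rim (a point): centre of the cup's mouth, 90 mm above its underside
- nut0: steel hexagon nut, 23 across corners, 12 thick, 22 g, smooth (friction about 0.35 on the cup), at the start in the tin cup; origin at its centre
- nut1: steel hexagon nut, 23 across corners, 12 thick, 22 g, smooth (friction about 0.35 on the cup), at the start in the tin cup; origin at its centre
- nut2: steel hexagon nut, 23 across corners, 12 thick, 22 g, smooth (friction about 0.35 on the cup), at the start in the tin cup; origin at its centre
- nut3: steel hexagon nut, 23 across corners, 12 thick, 22 g, smooth (friction about 0.35 on the cup), at the start in the tin cup; origin at its centre
- nut4: steel hexagon nut, 23 across corners, 12 thick, 22 g, smooth (friction about 0.35 on the cup), at the start in the tin cup; origin at its centre
- nut5: steel hexagon nut, 23 across corners, 12 thick, 22 g, smooth (friction about 0.35 on the cup), at the start in the tin cup; origin at its centre
- casting: bystander: cast aluminium furniture leg, upright tapered post 200 high, 60 diameter at the bottom, with a foot 115 long to its x, 28 high; origin under the post
- hammer: bystander: hammer lying on the bench right of the bin, about 260 long along its x
- flange: bystander: dark steel ring 90 across, 16 high, lying beyond the bin and rack; origin under its centre

How it is judged:
On the way, in this order (a step that is already met when the one before it is completed fails the run):
1. the bin's cover is slid fully open (within 16 mm of its stop) (value of joint cover above 0.11 m), for 0.2 s.
2. all the nuts lie in the bin's well (x of nut0 in the frame of bin between -0.06 and 0.062 m and y of nut0 in the frame of bin between -0.062 and 0.062 m and z of nut0 in the frame of bin between 0.003 and 0.062 m and x of nut1 in the frame of bin between -0.06 and 0.062 m and y of nut1 in the frame of bin between -0.062 and 0.062 m and z of nut1 in the frame of bin between 0.003 and 0.062 m and x of nut2 in the frame of bin between -0.06 and 0.062 m and y of nut2 in the frame of bin between -0.062 and 0.062 m and z of nut2 in the frame of bin between 0.003 and 0.062 m and x of nut3 in the frame of bin between -0.06 and 0.062 m and y of nut3 in the frame of bin between -0.062 and 0.062 m and z of nut3 in the frame of bin between 0.003 and 0.062 m and x of nut4 in the frame of bin between -0.06 and 0.062 m and y of nut4 in the frame of bin between -0.062 and 0.062 m and z of nut4 in the frame of bin between 0.003 and 0.062 m and x of nut5 in the frame of bin between -0.06 and 0.062 m and y of nut5 in the frame of bin between -0.062 and 0.062 m and z of nut5 in the frame of bin between 0.003 and 0.062 m), for 0.3 s.
3. the cover is slid fully shut (within 5 mm of its stop) (value of joint cover below 0.005 m), for 0.2 s.
At the end, for the whole second after the job is handed in: All nuts lie in the bin's well; the cover is within 5 mm of fully shut; every scraper present is in a rack slot, in line within 7 degrees, its shoulder within 6 mm of the slot's front edge; the cup stands upright on the bench; all released and at rest (all of step 2 and value of joint cover below 0.005 m and x of scraper0 in the frame of slots between -0.006 and 0.004 m and z of scraper0 in the frame of slots between -0.006 and 0.006 m and y of scraper0 in the frame of slots between -0.12 and 0.12 m and angle between the x axis of each of scraper0, scraper1, scraper2, scraper3 and the x axis of slots, either way round below 0.12 rad and linear speed of each of scraper0, scraper1, scraper2, scraper3, cup below 0.03 m/s and x of scraper1 in the frame of slots between -0.006 and 0.004 m and z of scraper1 in the frame of slots between -0.006 and 0.006 m and y of scraper1 in the frame of slots between -0.12 and 0.12 m and x of scraper2 in the frame of slots between -0.006 and 0.004 m and z of scraper2 in the frame of slots between -0.006 and 0.006 m and y of scraper2 in the frame of slots between -0.12 and 0.12 m and x of scraper3 in the frame of slots between -0.006 and 0.004 m and z of scraper3 in the frame of slots between -0.006 and 0.006 m and y of scraper3 in the frame of slots between -0.12 and 0.12 m and angle between cup's own z axis and vertical below 0.1 rad and height (world z) of cup between -0.004 and 0.005 m); the robot touches nothing.
It fails at once if the casting is moved by more than 30 mm (distance of casting from where it was at the start of the episode above 0.03 m).
It fails at once if the hammer is moved by more than 30 mm (distance of hammer from where it was at the start of the episode above 0.03 m).
It fails at once if the flange is moved by more than 30 mm (distance of flange from where it was at the start of the episode above 0.03 m).
Of scraper0, scraper1, scraper2, scraper3 only 2 to 4 are there at a start; the rules pass over those that are not, and their reading is None.
At some moment in a run one of scraper0, scraper1, scraper2, scraper3 may be knocked a few centimetres aside while the robot is not near it.
It also fails if it takes over 210 s, if anything falls off the work surface, if the arm or the gripper's body presses on something with over 40 N, if the wrist force passes 120 N, or if a joint passes its speed limit or range.

## Working session

There is one attempt and no reset: what is moved stays moved. The work goes in short steps, Python scripts to look and compute and a shell command to move; the robot and the scene stay as the last step left them, time stands still between calls to the robot, and variables do not carry over. Pictures are saved under pics/ and viewed, and the job is handed in when it is done.

I'll start by looking at the scene.

```bash
ls -la; mkdir -p pics; python3 - <<'E'
from bench import r
import cv2,numpy as np
s=r.read_state()
for k,v in s.items(): print(k,np.round(v,4))
for n in ("scene","top"):
    im=r.camera(n); cv2.imwrite(f"pics/{n}0.png",im[:,:,::-1]); i=r.camera_info(n)
    print(n,np.round(np.array(i["intrinsics"]),2).tolist(),np.round(np.array(i["R"]),4).tolist(),np.round(i["t"],4))
    print("cam pos",-np.array(i["R"]).T@np.array(i["t"]))
E
```

```text
total 12
drwxr-xr-x  3 agent agent 4096 Dec  7 15:56 .
drwxr-xr-x 23 root  root  4096 Dec  7 15:56 ..
drwxr-xr-x  2 agent agent 4096 Dec  7 15:56 pics
time 0.0
joint_positions [-1.1326  0.3329 -0.0647  1.461   0.0216  1.3498 -0.0885]
joint_vel [-0.0018 -0.0019 -0.0007  0.0004  0.0007 -0.0008  0.0001]
joint_torque [ 1.10000e-03 -6.23270e+01  2.52000e-02 -3.89895e+01 -6.12000e-02
  3.97000e-02  1.00000e-04]
ee_pos [0.2778 0.5594 0.1874]
eef_rot [ 0.161   0.6885 -0.162   0.6883]
ft_force [-0.3093 -0.8006  0.2724]
torque [ 0.0067  0.0016 -0.0457]
width 0.087
scene [[390.88, 0.0, 278.74], [0.0, 390.88, 208.93], [0.0, 0.0, 1.0]] [[-0.6753, 0.7374, -0.0148], [0.5137, 0.4559, -0.7268], [-0.5292, -0.4984, -0.6867]] [ 0.468  -0.1894  1.3275]
cam pos [1.11581703 0.4029512  0.78085151]
top [[425.21, 0.0, 285.48], [0.0, 425.21, 212.02], [0.0, 0.0, 1.0]] [[0.028, -0.9996, 0.0067], [-0.9949, -0.0285, -0.097], [0.0972, -0.004, -0.9953]] [-0.0985  0.5768  1.1582]
cam pos [ 0.46399562 -0.07743731  1.20937683]
```

```bash
cat > h.py <<'E'
import numpy as np, cv2
from bench import r
from scipy.spatial.transform import Rotation as Rn
def cam(n):
    i=r.camera_info(n); return np.array(i["intrinsics"]),np.array(i["R"]),np.array(i["t"])
def ray(n,uv,z):
    K,R,t=cam(n); c=-R.T@t
    uv=np.atleast_2d(uv).astype(float)
    d=(np.linalg.inv(K)@np.c_[uv,np.ones(len(uv))].T).T@R
    return c+d*((z-c[2])/d[:,2])[:,None]
def proj(n,X):
    K,R,t=cam(n); p=(np.atleast_2d(X)@R.T+t)@K.T; return p[:,:2]/p[:,2:]
def tool():
    s=r.read_state(); return np.array(s["ee_pos"]),Rn.from_quat(s["eef_rot"]),s
def need(p,R=None):
    "slide (cm, tool axes) to world point p"
    e,q,_=tool(); return np.round(q.inv().apply(np.array(p)-e)*100,2)
def snap(n,name,crop=None,k=1,pts=None):
    im=r.camera(n)[:,:,::-1].copy(); cv2.imwrite(f"pics/{name}_raw.png",im)
    if pts is not None:
        for u,v in proj(n,pts): cv2.circle(im,(int(round(u)),int(round(v))),2,(0,0,255),-1)
    if crop: x0,y0,x1,y1=crop; im=im[y0:y1,x0:x1]
    cv2.imwrite(f"pics/{name}.png",cv2.resize(im,None,fx=k,fy=k,interpolation=cv2.INTER_CUBIC)); return im
E
python3 - <<'E'
import cv2
a=cv2.imread('pics/top0.png'); b=cv2.imread('pics/scene0.png')
cv2.imwrite('pics/c1.png',cv2.resize(a[180:300,300:470],None,fx=4.5,fy=4.5,interpolation=cv2.INTER_CUBIC))
cv2.imwrite('pics/c2.png',cv2.resize(b[130:290,160:300],None,fx=3.7,fy=3.7,interpolation=cv2.INTER_CUBIC))
cv2.imwrite('pics/c3.png',cv2.resize(a[130:290,95:285],None,fx=3.7,fy=3.7,interpolation=cv2.INTER_CUBIC))
E
python3 -m jog --help 2>&1 | head -40; python3 - <<'E'
from h import *
e,q,s=tool(); print(q.as_matrix().round(3))
print(r.read_state()['time'])
E
```

```text
invalid input: not JSON, or not a number
[[-0.     0.445  0.896]
 [-0.001  0.896 -0.445]
 [-1.    -0.001  0.   ]]
0.1
```

```bash
cat > m.py <<'E'
from h import *
def scr(im,box=(95,200,290,290)):
    hsv=cv2.cvtColor(im,cv2.COLOR_BGR2HSV)
    # handles: reddish brown saturated
    m=((hsv[...,0]<14)&(hsv[...,1]>110)&(hsv[...,2]>40)).astype(np.uint8)
    b=((hsv[...,1]<60)&(hsv[...,2]>75)).astype(np.uint8)
    out=[]
    x0,y0,x1,y1=box
    w=np.zeros_like(m); w[y0:y1,x0:x1]=1
    def comps(mm,lo):
        mm=cv2.morphologyEx(mm*w,cv2.MORPH_CLOSE,np.ones((3,3),np.uint8))
        c,_=cv2.findContours(mm,cv2.RETR_EXTERNAL,cv2.CHAIN_APPROX_NONE)
        return [k for k in c if cv2.contourArea(k)>lo]
    H=[];B=[]
    for k in comps(m,120): H.append(k)
    for k in comps(b,200): B.append(k)
    def rect(k,z):
        P=ray("top",k[:,0,:],z)[:,:2].astype(np.float32)*1000
        (c,s,a)=cv2.minAreaRect(P); p=cv2.boxPoints((c,s,a))
        e=p[1]-p[0]; f=p[2]-p[1]; ax=e if np.linalg.norm(e)>np.linalg.norm(f) else f
        return np.array(c),sorted(s),ax/np.linalg.norm(ax)
    return [rect(k,.020) for k in H],[rect(k,.0115) for k in B]
if __name__=="__main__":
    im=cv2.imread("pics/top0.png")
    H,B=scr(im)
    for c,s,a in H: print("H",c.round(1),np.round(s,1),a.round(3))
    for c,s,a in B: print("B",c.round(1),np.round(s,1),a.round(3))
    for c,s,a in H:
        cb=min(B,key=lambda b:np.linalg.norm(b[0]-c))[0]; d=cb-c; L=np.linalg.norm(d); d/=L
        print("scr: shoulder",(c+d*47.5).round(1),(cb-d*40).round(1),"yaw",np.degrees(np.arctan2(d[1],d[0])).round(1),"L",L.round(1))
    P=np.array([[258,40],[473,70],[417,518],[198,490]])/4.5+[300,180]
    W=ray("top",P,.077)*1000; print("bin",W.round(1)); print([np.linalg.norm(W[i]-W[(i+1)%4]).round(1) for i in range(4)])
    P=np.array([[268,362],[391,377],[391,393],[268,380]])/4.5+[300,180]
    print("bar",(ray("top",P,.097)*1000).round(1))
    P=np.array([[92,250]])/4.5+[300,180]; print("cup rim",(ray("top",P,.09)*1000).round(1))
    P=np.array([[220,470],[405,497],[405,508],[215,482],[247,258],[432,287]])/4.5+[300,180]; print("cov/end",(ray("top",P,.071)*1000).round(1))
E
python3 m.py
```

```text
H [411.9 264.5] [27.2 82.3] [ 0.997 -0.075]
H [439.2  31.4] [23.7 81.2] [ 0.971 -0.24 ]
H [427.4 378.9] [27.1 80.7] [ 0.975 -0.221]
H [449.4 131.8] [25.4 81. ] [ 0.996 -0.086]
B [503.9 261.5] [44.1 82.5] [ 0.999 -0.047]
B [517.5 363. ] [44.  81.9] [ 0.979 -0.205]
B [529.3  12.9] [43.5 82.3] [ 0.981 -0.195]
B [540.9 124.1] [43.4 82.6] [ 0.995 -0.099]
scr: shoulder [459.4 262.9] [463.9 262.8] yaw -1.8 L 92.0
scr: shoulder [485.7  21.8] [490.1  20.9] yaw -11.6 L 92.0
scr: shoulder [474.1 370.7] [478.2 370. ] yaw -10.0 L 91.6
scr: shoulder [496.7 127.8] [501.1 127.5] yaw -4.8 L 91.9
bin [[ 642.7 -273.6   77. ]
 [ 628.3 -402.5   77. ]
 [ 363.2 -369.9   77. ]
 [ 375.8 -241.6   77. ]]
[np.float64(129.7), np.float64(267.1), np.float64(128.9), np.float64(268.8)]
bar [[ 451.6 -278.1   97. ]
 [ 444.9 -349.4   97. ]
 [ 435.8 -349.5   97. ]
 [ 441.2 -278.3   97. ]]
cup rim [[ 513.7 -175.6   90. ]]
cov/end [[ 387.3 -255.3   71. ]
 [ 374.6 -364.4   71. ]
 [ 368.2 -364.4   71. ]
 [ 380.3 -252.4   71. ]
 [ 512.4 -269.6   71. ]
 [ 498.3 -379.9   71. ]]
```

```bash
cat >> h.py <<'E'
def go(p,yaw=None):
    "print total slide (cm) and roll (deg) to put TCP at p (m), tool y at yaw deg (mod 180)"
    e,q,s=tool(); M=q.as_matrix(); y=np.degrees(np.arctan2(M[1,1],M[0,1]))
    d=None if yaw is None else -((yaw-y+90)%180-90)
    print("t",round(s["time"],2),"at",e.round(4),"yaw",y.round(1),"slide",need(p),"roll",None if d is None else round(d,1),"w",round(s["width"],4),"F",np.round(s["ft_force"],1),"xax",M[:,0].round(3))
E
python3 -c "
from h import *
go([.43,.1,.2],-6.9)"
```

```text
t 0.1 at [0.2778 0.5595 0.1875] yaw 63.6 slide [ -1.2  -34.38  34.07] roll 70.5 w 0.0871 F [ 0.2 -0.5  0.3] xax [-0.    -0.001 -1.   ]
```

```bash
python3 - <<'E'
import cv2
a=cv2.imread('pics/top0.png'); b=cv2.imread('pics/scene0.png')
cv2.imwrite('pics/c4.png',cv2.resize(b[225:370,235:385],None,fx=4,fy=4,interpolation=cv2.INTER_CUBIC))
cv2.imwrite('pics/c5.png',cv2.resize(a[130:195,165:285],None,fx=6,fy=6,interpolation=cv2.INTER_CUBIC))
E
cat >> h.py <<'E'
def tri(a,b):
    "a: top px, b: scene px -> points"
    out=[]
    P=[(lambda K,R,t:K@np.c_[R,t])(*cam(n)) for n in ("top","scene")]
    X=cv2.triangulatePoints(P[0],P[1],np.array(a,float).T,np.array(b,float).T); return (X[:3]/X[3]).T
E
python3 - <<'E'
from h import *
a=np.array([[188,248],[322,266],[458,283]])/6+[165,130]
b=np.array([[415,287],[335,218],[258,153]])/4+[235,225]
X=tri(a,b)*1000; print(X.round(1))
# reprojection
print((proj("top",X/1000)-a).round(2).tolist(),(proj("scene",X/1000)-b).round(2).tolist())
# brackets' top corners: right bracket (top view) far-top (625,112), near-top (600,300?)
a=np.array([[65,45]])/6+[165,130]; b=np.array([[533,340]])/4+[235,225]
E
```

```text
[[680.4 164.6  63.3]
 [673.6 103.8  63.1]
 [667.4  41.8  63.4]]
[[-0.08, 0.05], [-0.24, 0.16], [-0.29, 0.21]] [[-0.15, -0.01], [-0.42, -0.02], [-0.49, -0.04]]
```

```bash
python3 -m jog '[{"slide":[0,-3,3],"roll":7},{"slide":[0,-6,6],"roll":14},{"slide":[0,-9,8.5],"roll":21},{"slide":[0,-11.5,11.5],"roll":28},{"slide":[0,-14.5,14.5],"roll":35}]' 0 20
```

```text
time: 0.52
ee_pos: [0.3431, 0.3641, 0.1874]
eef_rot: [0.362, 0.607, -0.363, 0.607]
ft_force: [0.9, -0.2, 0.2]
width: 0.0873
```

```bash
python3 -c "
from h import *
go([.443,-.25,.2],-6.9)"
```

```text
t 0.52 at [0.3431 0.3641 0.1874] yaw 28.3 slide [ -1.2  -20.29  58.82] roll 35.2 w 0.0873 F [ 0.9 -0.2  0.2] xax [-0.001 -0.001 -1.   ]
```

```bash
python3 -m jog '[{"slide":[0,-1.4,3.9],"roll":7},{"slide":[0,-2.7,7.8],"roll":14},{"slide":[0,-4,11.7],"roll":21},{"slide":[0,-5.4,15.6],"roll":28},{"slide":[0,-6.8,19.6],"roll":35}]'
python3 -c "
from h import *
go([.444,-.314,.16],-6.9)"
```

```text
time: 0.93
ee_pos: [0.3756, 0.1581, 0.1874]
eef_rot: [-0.529, -0.468, 0.53, -0.468]
ft_force: [1.5, 0.1, -0.5]
width: 0.0866
t 0.93 at [0.3756 0.1581 0.1874] yaw -7.1 slide [ 2.77 12.6  46.01] roll -0.2 w 0.0866 F [ 1.5  0.1 -0.5] xax [-0.001 -0.001 -1.   ]
```

```bash
python3 -m jog '[{"slide":[0,1,4],"roll":0},{"slide":[0,2,8],"roll":0},{"slide":[0,3,12],"roll":0},{"slide":[0,4,16],"roll":0},{"slide":[0,5,20]}]'
python3 -m jog '[{"slide":[0,1,4],"roll":0},{"slide":[0,2,8],"roll":0},{"slide":[0,3,12],"roll":0},{"slide":[0,4,16],"roll":0},{"slide":[0,5,20]}]'
python3 -c "
from h import *
go([.444,-.314,.160],-6.9)"
```

```text
t 0.93 at [0.3756 0.1581 0.1874] yaw -7.1 slide [ 2.77 12.6  46.01] roll -0.2 w 0.0866 F [ 1.5  0.1 -0.5] xax [-0.001 -0.001 -1.   ]invalid input at $[4]: expected keys slide, roll
invalid input at $[4]: expected keys slide, roll
```

Both keys are needed in each row.

```bash
python3 -m jog '[{"slide":[0,1,4],"roll":0},{"slide":[0,2,8],"roll":0},{"slide":[0,3,12],"roll":0},{"slide":[0,4,16],"roll":0},{"slide":[0,5,20],"roll":0}]'
python3 -m jog '[{"slide":[0,1,4],"roll":0},{"slide":[0,2,8],"roll":0},{"slide":[0,3,12],"roll":0},{"slide":[0,4,16],"roll":0},{"slide":[0,5,20],"roll":0}]'
python3 -c "
from h import *
go([.444,-.314,.160],-6.9)"
```

```text
time: 1.35
ee_pos: [0.4001, -0.0487, 0.1875]
eef_rot: [-0.53, -0.468, 0.53, -0.468]
ft_force: [1.4, -0.0, 0.6]
width: 0.0869
time: 1.77
ee_pos: [0.4248, -0.2554, 0.1879]
eef_rot: [0.53, 0.468, -0.53, 0.469]
ft_force: [0.5, 0.3, -0.3]
width: 0.0873
t 1.77 at [ 0.4248 -0.2554  0.1879] yaw -7.1 slide [2.79 2.62 5.57] roll -0.2 w 0.0873 F [ 0.5  0.3 -0.3] xax [ 0.001 -0.    -1.   ]
```

```bash
python3 -m jog '[{"slide":[1,1.3,2.8],"roll":0},{"slide":[2,2.6,5.6],"roll":0},{"slide":[5,2.6,5.6],"roll":0},{"slide":[8,2.6,5.6],"roll":0},{"slide":[11,2.6,5.6],"roll":0}]' 0 20
python3 -m jog '[{"slide":[0,0,0],"roll":0},{"slide":[0,0,0],"roll":0},{"slide":[0,0,0],"roll":0},{"slide":[0,0,0],"roll":0},{"slide":[0,0,0],"roll":0}]' 1 20
python3 -c "
from h import *
go([.437,-.314,.076],-6.9)"
```

```text
time: 2.18
ee_pos: [0.4433, -0.3149, 0.0763]
eef_rot: [-0.53, -0.468, 0.53, -0.468]
ft_force: [0.8, 1.1, -0.8]
width: 0.087
time: 2.6
ee_pos: [0.4444, -0.3153, 0.078]
eef_rot: [0.53, 0.467, -0.53, 0.469]
ft_force: [-0.4, 0.3, 0.3]
width: 0.0615
t 2.6 at [ 0.4444 -0.3153  0.078 ] yaw -7.1 slide [ 0.2  -0.75 -0.04] roll -0.2 w 0.0615 F [-0.4  0.3  0.3] xax [ 0.002 -0.002 -1.   ]
```

```bash
for i in 1 2; do :; done; python3 -m jog '[{"slide":[0,0,0],"roll":0},{"slide":[0,0,0],"roll":0},{"slide":[0,0,0],"roll":0},{"slide":[0,0,0],"roll":0},{"slide":[0,0,0],"roll":0}]' 1 20
python3 -m jog '[{"slide":[0,0,0],"roll":0},{"slide":[0,0,0],"roll":0},{"slide":[0,0,0],"roll":0},{"slide":[0,0,0],"roll":0},{"slide":[0,0,0],"roll":0}]' 1 20
python3 -c "
from h import *
snap('top','g1',(300,150,470,320),3)
u=np.array([.9928,-.1201]);e,_,_=tool();print('off along bin x',(e[:2]-[.437,-.314])@u)
go([.437+.126*.9928,-.314-.126*.1201,.078],-6.9)"
```

```text
time: 3.02
ee_pos: [0.4445, -0.3153, 0.0781]
eef_rot: [0.53, 0.467, -0.53, 0.469]
ft_force: [-0.5, 0.5, 0.4]
width: 0.0282
time: 3.43
ee_pos: [0.4444, -0.3153, 0.078]
eef_rot: [0.53, 0.467, -0.53, 0.469]
ft_force: [0.5, 0.3, 0.3]
width: 0.0018
off along bin x 0.007503484278186564
t 3.48 at [ 0.4444 -0.3153  0.078 ] yaw -7.1 slide [ 0.04 11.85 -0.08] roll -0.2 w 0.0012 F [-0.4 -0.4  0.7] xax [ 0.002 -0.002 -1.   ]
```

```bash
python3 -c "
from h import *
snap('scene','g2',(170,110,320,230),5,[[.4444,-.3153,.078]])"
python3 -m jog '[{"slide":[0,0.5,0],"roll":0},{"slide":[0,1,0],"roll":0},{"slide":[0,1.5,0],"roll":0},{"slide":[0,2,0],"roll":0}]'
python3 -c "
from h import *
go([.437,-.314,.078],-6.9)
snap('top','g3',(300,150,470,320),3)
snap('scene','g4',(170,110,320,230),5)"
```

```text
time: 3.87
ee_pos: [0.465, -0.3178, 0.0781]
eef_rot: [0.53, 0.467, -0.53, 0.469]
ft_force: [-0.5, -0.8, 0.6]
width: -0.0
t 3.87 at [ 0.465  -0.3178  0.0781] yaw -7.1 slide [-0.   -2.83 -0.03] roll -0.2 w -0.0 F [-0.5 -0.8  0.6] xax [ 0.002 -0.002 -1.   ]
```

```bash
python3 -c "
from h import *
print(proj('scene',[[.465,-.318,.078],[.465,-.318,.098],[.4433,-.3138,.097],[.4444,-.3153,.097]]).tolist(), proj('top',[[.465,-.318,.078]]))
print(((np.array([[410,205],[440,215]])/5)+[170,110]).tolist())
a=cv2.imread('pics/g4_raw.png');cv2.imwrite('pics/g5.png',cv2.resize(a[135:175,235:275],None,fx=14,fy=14,interpolation=cv2.INTER_NEAREST)*2)"
```

```text
[[251.82308259229117, 158.78221056881074], [251.40905098355407, 153.3496083022568], [257.51348159731526, 151.01172182964763], [256.9054831473537, 150.98059572619573]] [[373.34087324 255.65136369]]
[[252.0, 151.0], [258.0, 153.0]]
```

```bash
python3 -c "
from h import *
print(ray('scene',[[250,151.5]],.078),ray('scene',[[250,151.5]],.1))"
python3 -m jog '[{"slide":[0.1,0,0],"roll":0},{"slide":[0.2,0,0],"roll":0},{"slide":[0.3,0,0],"roll":0},{"slide":[0.4,0,0],"roll":0},{"slide":[0.5,0,0],"roll":0}]'
```

```text
[[ 0.44190046 -0.34944056  0.078     ]] [[ 0.46299476 -0.32588989  0.1       ]]
time: 4.38
ee_pos: [0.4651, -0.3177, 0.0729]
eef_rot: [0.53, 0.467, -0.53, 0.469]
ft_force: [-0.1, -0.0, -0.7]
width: 0.0002
```

```bash
python3 -m jog '[{"slide":[0.2,0,0],"roll":0},{"slide":[0.4,0,0],"roll":0},{"slide":[0.6,0,0],"roll":0},{"slide":[0.6,0,0],"roll":0}]'
python3 -m jog '[{"slide":[0.2,0,0],"roll":0},{"slide":[0.4,0,0],"roll":0},{"slide":[0.6,0,0],"roll":0},{"slide":[0.6,0,0],"roll":0}]'
python3 -c "
from h import *
snap('scene','g6',(170,110,320,230),5)"
```

```text
time: 4.72
ee_pos: [0.4649, -0.3175, 0.0664]
eef_rot: [0.53, 0.467, -0.53, 0.469]
ft_force: [-0.1, 0.1, -0.4]
width: 0.0006
time: 5.05
ee_pos: [0.4647, -0.3174, 0.0599]
eef_rot: [0.53, 0.468, -0.53, 0.469]
ft_force: [-0.9, 0.0, -0.6]
width: 0.0004
```

```bash
python3 -m jog '[{"slide":[0.2,0,0],"roll":0},{"slide":[0.4,0,0],"roll":0},{"slide":[0.6,0,0],"roll":0},{"slide":[0.6,0,0],"roll":0}]'
python3 -m jog '[{"slide":[0.1,0,0],"roll":0},{"slide":[0.2,0,0],"roll":0},{"slide":[0.3,0,0],"roll":0},{"slide":[0.3,0,0],"roll":0}]'
python3 -c "
from h import *
snap('scene','g7',(170,110,320,230),5)
snap('top','g8',(300,150,470,320),3)"
```

```text
time: 5.43
ee_pos: [0.4645, -0.3173, 0.0537]
eef_rot: [-0.53, -0.468, 0.53, -0.469]
ft_force: [-0.2, 0.3, 0.8]
width: 0.0006
time: 5.77
ee_pos: [0.4645, -0.3173, 0.0505]
eef_rot: [-0.53, -0.468, 0.53, -0.469]
ft_force: [-0.1, 0.5, -0.3]
width: 0.0004
```

```bash
python3 -m jog '[{"slide":[0.1,0,0],"roll":0},{"slide":[0.2,0,0],"roll":0},{"slide":[0.3,0,0],"roll":0},{"slide":[0.3,0,0],"roll":0}]'
python3 -m jog '[{"slide":[0.1,0,0],"roll":0},{"slide":[0.2,0,0],"roll":0},{"slide":[0.3,0,0],"roll":0},{"slide":[0.3,0,0],"roll":0}]'
python3 -m jog '[{"slide":[0.1,0,0],"roll":0},{"slide":[0.2,0,0],"roll":0},{"slide":[0.3,0,0],"roll":0},{"slide":[0.3,0,0],"roll":0}]'
```

```text
time: 6.2
ee_pos: [0.4645, -0.3173, 0.0475]
eef_rot: [-0.53, -0.468, 0.53, -0.469]
ft_force: [0.2, 0.3, -0.8]
width: 0.0005
time: 6.53
ee_pos: [0.4644, -0.3172, 0.0443]
eef_rot: [-0.53, -0.468, 0.53, -0.469]
ft_force: [-0.7, -0.7, -0.7]
width: 0.0007
time: 6.87
ee_pos: [0.4642, -0.3171, 0.041]
eef_rot: [-0.53, -0.468, 0.53, -0.469]
ft_force: [-0.5, 0.5, 0.2]
width: 0.0008
```

```bash
python3 -c "
from h import *
snap('scene','g9',(220,120,290,180),9)
print(r.read_state()['joint_positions'])"
```

```text
[-0.20434427  0.44561352  0.8898847   1.83436069 -0.3955533   1.04975664
  0.71636029]
```

```bash
python3 -m jog '[{"slide":[0.1,0,0],"roll":0},{"slide":[0.2,0,0],"roll":0},{"slide":[0.2,0,0],"roll":0}]'
python3 -m jog '[{"slide":[0.1,0,0],"roll":0},{"slide":[0.2,0,0],"roll":0},{"slide":[0.2,0,0],"roll":0}]'
python3 -m jog '[{"slide":[0.1,0,0],"roll":0},{"slide":[0.2,0,0],"roll":0},{"slide":[0.2,0,0],"roll":0}]'
```

```text
time: 7.17
ee_pos: [0.4642, -0.3171, 0.0389]
eef_rot: [-0.53, -0.468, 0.53, -0.469]
ft_force: [0.0, -0.4, 0.2]
width: 0.0004
time: 7.42
ee_pos: [0.4645, -0.3171, 0.0372]
eef_rot: [-0.53, -0.468, 0.53, -0.469]
ft_force: [1.1, 1.3, 4.0]
width: 0.0005
time: 7.67
ee_pos: [0.4665, -0.3174, 0.0371]
eef_rot: [0.531, 0.467, -0.529, 0.47]
ft_force: [-1.2, 3.7, 18.5]
width: 0.0004
```

The fingertips touch the cover at a reported z of 0.037, but the cover's top is at 0.071. So the reported TCP sits about 34 mm below the real fingertips. I'll check xy as well.

```bash
python3 -m jog '[{"slide":[-0.2,-0.2,0],"roll":0},{"slide":[-0.3,-0.2,0],"roll":0}]'
python3 -c "
from h import *
print(ray('scene',[[251.7,162]],.072))
e,q,s=tool(); print(e)
print(s['ft_force'])
im=snap('scene','h0',(225,130,285,180),12,[e+[0,0,.034]])
"
```

```text
time: 7.83
ee_pos: [0.4646, -0.3174, 0.0406]
eef_rot: [0.531, 0.467, -0.529, 0.47]
ft_force: [0.0, -0.5, 0.3]
width: 0.0006
[[ 0.47126325 -0.31271985  0.072     ]]
[ 0.46464053 -0.31740583  0.04055377]
[ 0.02814115 -0.48053588  0.26824378]
```

```bash
python3 -m jog '[{"slide":[-3.5,0,0],"roll":0},{"slide":[-3.5,-3,0],"roll":0},{"slide":[-3.5,-5.2,0],"roll":0},{"slide":[-0.3,-5.2,0],"roll":0},{"slide":[-0.3,-5.2,0],"roll":0}]'
python3 -m jog '[{"slide":[0,1.5,0],"roll":0},{"slide":[0,3,0],"roll":0},{"slide":[0,4.5,0],"roll":0},{"slide":[0,6,0],"roll":0},{"slide":[0,7.5,0],"roll":0}]'
python3 -c "
from h import *
e,q,s=tool(); print(((e[:2]-[.437,-.314])@[.9928,-.1201]).round(4), s['ft_force'])
snap('scene','h1',(170,110,320,230),5)"
```

```text
time: 8.3
ee_pos: [0.4106, -0.3089, 0.0401]
eef_rot: [0.531, 0.468, -0.529, 0.468]
ft_force: [0.6, 0.5, -1.0]
width: 0.0005
time: 8.72
ee_pos: [0.4849, -0.3177, 0.0397]
eef_rot: [0.53, 0.47, -0.529, 0.467]
ft_force: [-2.2, -0.4, 0.3]
width: 0.0005
0.0479 [-2.22184548 -0.43904477  0.30373736]
```

The cover slides (2.2 N) and the well is appearing at the near half. I'll push on to the stop.

```bash
python3 -m jog '[{"slide":[0,1.2,0],"roll":0},{"slide":[0,2.4,0],"roll":0},{"slide":[0,3.6,0],"roll":0},{"slide":[0,4.5,0],"roll":0},{"slide":[0,5,0],"roll":0}]'
python3 -m jog '[{"slide":[0,0.4,0],"roll":0},{"slide":[0,0.7,0],"roll":0},{"slide":[0,1,0],"roll":0},{"slide":[0,1.3,0],"roll":0},{"slide":[0,1.3,0],"roll":0}]'
python3 -c "
from h import *
e,q,s=tool(); print(((e[:2]-[.437,-.314])@[.9928,-.1201]).round(4), s['ft_force'])
snap('scene','h2',(170,110,320,230),5)"
```

```text
time: 9.18
ee_pos: [0.5381, -0.3233, 0.0398]
eef_rot: [0.529, 0.47, -0.529, 0.469]
ft_force: [-2.4, 0.5, -0.7]
width: 0.0007
time: 9.6
ee_pos: [0.5447, -0.324, 0.0395]
eef_rot: [-0.528, -0.473, 0.531, -0.464]
ft_force: [-27.5, 11.1, 19.1]
width: 0.0006
0.1081 [-27.50289379  11.11999014  19.05967855]
```

```bash
python3 -c "
from h import *
e=np.array([.4646,-.3174,.0746]); u=np.array([.9928,-.1201,0]); v=np.array([.1201,.9928,0])
for b in (.095,.08):
  for w in (0,.037):
    for dz in (.02,.036,.05,.07): print(b,w,dz,((proj('scene',[e+u*b+v*w+[0,0,dz]])[0]-[225,130])*12).round(0))
print(ray('scene',[[275.4,183.5]],.09))
"
python3 -m jog '[{"slide":[0,-0.5,0],"roll":0},{"slide":[-4,-1,0],"roll":0},{"slide":[-8,-1,0],"roll":0},{"slide":[-10,-1,0],"roll":0}]' 0

```

```text
0.095 0 0.02 [  9. 445.]
0.095 0 0.036 [  2. 392.]
0.095 0 0.05 [ -5. 344.]
0.095 0 0.07 [-14. 274.]
0.095 0.037 0.02 [ 99. 516.]
0.095 0.037 0.036 [ 92. 463.]
0.095 0.037 0.05 [ 86. 414.]
0.095 0.037 0.07 [ 78. 344.]
0.08 0 0.02 [ 60. 420.]
0.08 0 0.036 [ 53. 367.]
0.08 0 0.05 [ 47. 319.]
0.08 0 0.07 [ 38. 249.]
0.08 0.037 0.02 [150. 490.]
0.08 0.037 0.036 [144. 437.]
0.08 0.037 0.05 [139. 389.]
0.08 0.037 0.07 [131. 319.]
[[ 0.51408435 -0.17453611  0.09      ]]
time: 9.98
ee_pos: [0.5367, -0.3248, 0.1441]
eef_rot: [-0.529, -0.471, 0.531, -0.465]
ft_force: [0.1, -0.7, -0.0]
width: 0.0192
```

```bash
python3 -c "
from h import *
go([.514,-.175,.085],-6.9)"
```

```text
t 9.98 at [ 0.5367 -0.3248  0.1441] yaw -7.1 slide [  6.    -4.05 -14.56] roll -0.2 w 0.0192 F [ 0.1 -0.7 -0. ] xax [-0.007  0.005 -1.   ]
```

```bash
python3 -m jog '[{"slide":[0,-0.8,-2.9],"roll":0},{"slide":[0,-1.6,-5.8],"roll":0},{"slide":[0,-2.4,-8.7],"roll":0},{"slide":[0,-3.2,-11.6],"roll":0},{"slide":[0,-4.05,-14.5],"roll":0}]' 0
python3 -m jog '[{"slide":[0.5,0,0],"roll":0},{"slide":[1,0,0],"roll":0},{"slide":[1.5,0,0],"roll":0},{"slide":[2,0,0],"roll":0},{"slide":[2,0,0],"roll":0}]' 0
python3 -m jog '[{"slide":[0,0,0],"roll":0},{"slide":[0,0,0],"roll":0},{"slide":[0,0,0],"roll":0}]' 0
python3 -c "
from h import *
go([.514,-.1745,-.008],-6.9)
snap('scene','h3',(170,110,320,230),5)"
```

```text
time: 10.4
ee_pos: [0.5142, -0.1744, 0.1451]
eef_rot: [-0.53, -0.471, 0.53, -0.465]
ft_force: [0.5, 0.8, 1.2]
width: 0.0525
time: 10.82
ee_pos: [0.5132, -0.1756, 0.124]
eef_rot: [-0.53, -0.471, 0.531, -0.464]
ft_force: [0.4, 0.2, -0.3]
width: 0.0835
time: 11.07
ee_pos: [0.5132, -0.1765, 0.1241]
eef_rot: [-0.53, -0.47, 0.532, -0.464]
ft_force: [-0.4, 0.6, -0.5]
width: 0.0869
t 11.07 at [ 0.5132 -0.1765  0.1241] yaw -7.3 slide [13.21  0.16 -0.16] roll -0.4 w 0.0869 F [-0.4  0.6 -0.5] xax [-0.008  0.005 -1.   ]
```

```bash
python3 -m jog '[{"slide":[3,0.2,-0.1],"roll":0},{"slide":[6,0.2,-0.1],"roll":0},{"slide":[9,0.2,-0.1],"roll":0},{"slide":[11,0.2,-0.1],"roll":0},{"slide":[11,0.2,-0.1],"roll":0}]' 0
python3 -m jog '[{"slide":[1,0,0],"roll":0},{"slide":[2,0,0],"roll":0},{"slide":[2,0,0],"roll":0}]' 0
python3 -c "
from h import *
go([.514,-.1745,-.008],-6.9)
snap('scene','h4',(170,110,320,230),5)"
```

```text
time: 11.53
ee_pos: [0.512, -0.1742, 0.0107]
eef_rot: [-0.528, -0.472, 0.533, -0.463]
ft_force: [-0.7, -0.5, -0.1]
width: 0.0871
time: 11.78
ee_pos: [0.5113, -0.1738, -0.0103]
eef_rot: [-0.528, -0.472, 0.533, -0.463]
ft_force: [-0.4, 1.2, -0.0]
width: 0.0867
t 11.78 at [ 0.5113 -0.1738 -0.0103] yaw -7.2 slide [-0.23  0.27  0.04] roll -0.3 w 0.0867 F [-0.4  1.2 -0. ] xax [-0.014  0.005 -1.   ]
```

```bash
python3 -m jog '[{"slide":[0,0.2,0],"roll":0},{"slide":[0,0.2,0],"roll":0},{"slide":[0,0.2,0],"roll":0},{"slide":[0,0.2,0],"roll":0},{"slide":[0,0.2,0],"roll":0}]' 1 15
python3 -m jog '[{"slide":[0,0,0],"roll":0},{"slide":[-1,0,0],"roll":0},{"slide":[-2,0,0],"roll":0},{"slide":[-3,0,0],"roll":0},{"slide":[-3,0,0],"roll":0}]' 1 15
python3 -c "
from h import *
go([.437+.098*.1201,-.314+.098*.9928,.1],-6.9)
snap('scene','h5',(170,110,320,230),5)"
```

```text
time: 12.25
ee_pos: [0.514, -0.1743, -0.009]
eef_rot: [-0.528, -0.472, 0.533, -0.463]
ft_force: [-0.9, 0.1, 2.3]
width: 0.0671
time: 12.67
ee_pos: [0.5158, -0.1751, 0.0235]
eef_rot: [-0.529, -0.471, 0.532, -0.464]
ft_force: [0.4, -0.2, -2.9]
width: 0.0669
t 12.67 at [ 0.5158 -0.1751  0.0235] yaw -7.3 slide [-7.61 -6.2   4.95] roll -0.4 w 0.0669 F [ 0.4 -0.2 -2.9] xax [-0.01   0.005 -1.   ]
```

```bash
python3 -m jog '[{"slide":[1,0,0],"roll":0},{"slide":[2,0,0],"roll":0},{"slide":[3,0,0],"roll":0},{"slide":[3.2,0,0],"roll":0},{"slide":[3.2,0,0],"roll":0}]'
python3 -m jog '[{"slide":[0,0,0],"roll":0},{"slide":[0,0,0],"roll":0},{"slide":[0,0,0],"roll":0},{"slide":[0,0,0],"roll":0},{"slide":[-1,0,0],"roll":0}]' 0.08
python3 -c "
from h import *
go([.514,-.1745,.036],-6.9)
"
```

```text
time: 13.13
ee_pos: [0.5143, -0.1744, -0.011]
eef_rot: [-0.529, -0.472, 0.533, -0.463]
ft_force: [0.5, 0.5, -1.7]
width: 0.0667
time: 13.55
ee_pos: [0.5133, -0.1742, -0.002]
eef_rot: [-0.528, -0.472, 0.533, -0.462]
ft_force: [0.2, -0.3, -0.3]
width: 0.0794
t 13.55 at [ 0.5133 -0.1742 -0.002 ] yaw -7.3 slide [-3.8   0.01  0.01] roll -0.4 w 0.0794 F [ 0.2 -0.3 -0.3] xax [-0.015  0.005 -1.   ]
```

```bash
python3 -m jog '[{"slide":[-2,0,0],"roll":0},{"slide":[-3.8,0,0],"roll":0},{"slide":[-3.8,0,0],"roll":0},{"slide":[-3.8,0,0],"roll":0}]'
python3 -m jog '[{"slide":[0,0,0],"roll":0},{"slide":[0,0,0],"roll":0},{"slide":[0,0,0],"roll":0},{"slide":[0,0,0],"roll":0}]' 1 20
python3 -m jog '[{"slide":[-4,0,0],"roll":0},{"slide":[-8,0,0],"roll":0},{"slide":[-9.5,0,0],"roll":0},{"slide":[-9.5,0,0],"roll":0}]' 
python3 -c "
from h import *
snap('scene','h6',(170,80,320,230),4)
go([.437+.104*.1201,-.314+.104*.9928,.11],-6.9)
"
```

```text
time: 13.88
ee_pos: [0.5149, -0.1745, 0.0374]
eef_rot: [-0.529, -0.472, 0.532, -0.463]
ft_force: [1.0, 0.2, 0.1]
width: 0.0802
time: 14.22
ee_pos: [0.5145, -0.1743, 0.037]
eef_rot: [-0.529, -0.472, 0.533, -0.463]
ft_force: [-0.3, 1.1, 0.1]
width: 0.0681
time: 14.55
ee_pos: [0.5176, -0.1757, 0.1351]
eef_rot: [-0.53, -0.471, 0.532, -0.464]
ft_force: [-0.4, -0.0, -3.1]
width: 0.0683
t 14.6 at [ 0.5165 -0.175   0.1328] yaw -7.2 slide [ 2.33 -6.17  4.4 ] roll -0.3 w 0.068 F [ 0.1  0.2 -3.9] xax [-0.011  0.006 -1.   ]
```

```bash
python3 -m jog '[{"slide":[0,-2,1.1],"roll":0},{"slide":[0,-4.1,2.9],"roll":0},{"slide":[1,-6.2,4.4],"roll":0},{"slide":[2.7,-6.2,4.4],"roll":0},{"slide":[2.7,-6.2,4.4],"roll":0}]' 
python3 -c "
from h import *
snap('scene','h7',(170,80,320,230),4)
for y,z in ((97,103),(68,109),(38,104),(12,90),(-7,67)): go([.437+.001*y*.1201,-.314+.001*y*.9928,z*.001],-6.9)
"
```

```text
time: 15.02
ee_pos: [0.4458, -0.2098, 0.1028]
eef_rot: [-0.529, -0.473, 0.533, -0.461]
ft_force: [-1.1, 1.1, -2.4]
width: 0.0683
t 15.07 at [ 0.4473 -0.2097  0.1042] yaw -7.3 slide [0.11 0.24 0.78] roll -0.4 w 0.0684 F [ 0.2  0.1 -2.2] xax [-0.015  0.007 -1.   ]
t 15.07 at [ 0.4473 -0.2097  0.1042] yaw -7.3 slide [-0.5   0.25  3.68] roll -0.4 w 0.0684 F [ 0.2  0.1 -2.2] xax [-0.015  0.007 -1.   ]
t 15.07 at [ 0.4473 -0.2097  0.1042] yaw -7.3 slide [-0.02  0.28  6.68] roll -0.4 w 0.0684 F [ 0.2  0.1 -2.2] xax [-0.015  0.007 -1.   ]
t 15.07 at [ 0.4473 -0.2097  0.1042] yaw -7.3 slide [1.37 0.31 9.29] roll -0.4 w 0.0684 F [ 0.2  0.1 -2.2] xax [-0.015  0.007 -1.   ]
t 15.07 at [ 0.4473 -0.2097  0.1042] yaw -7.3 slide [ 3.66  0.36 11.2 ] roll -0.4 w 0.0684 F [ 0.2  0.1 -2.2] xax [-0.015  0.007 -1.   ]
```

```bash
python3 -m jog '[{"slide":[0,0.2,1],"roll":0},{"slide":[-0.3,0.2,2],"roll":0},{"slide":[-0.5,0.2,3],"roll":0},{"slide":[-0.5,0.2,3.7],"roll":0},{"slide":[-0.4,0.2,4.7],"roll":0}]' - 20
python3 -c "
from h import *
snap('scene','h8',(170,80,320,230),4)
for y,z in ((38,104),(12,90),(-7,67)): go([.437+.001*y*.1201,-.314+.001*y*.9928,z*.001],-6.9)
"
```

```text
time: 15.48
ee_pos: [0.4442, -0.2566, 0.1084]
eef_rot: [-0.528, -0.473, 0.533, -0.462]
ft_force: [0.9, 1.6, -1.4]
width: 0.0673
t 15.53 at [ 0.4434 -0.2586  0.1082] yaw -7.3 slide [0.41 0.05 1.78] roll -0.4 w 0.0673 F [-1.3  0.7 -1.4] xax [-0.015  0.006 -1.   ]
t 15.53 at [ 0.4434 -0.2586  0.1082] yaw -7.3 slide [1.8  0.09 4.38] roll -0.4 w 0.0673 F [-1.3  0.7 -1.4] xax [-0.015  0.006 -1.   ]
t 15.53 at [ 0.4434 -0.2586  0.1082] yaw -7.3 slide [4.09 0.13 6.29] roll -0.4 w 0.0673 F [-1.3  0.7 -1.4] xax [-0.015  0.006 -1.   ]
```

```bash
python3 -m jog '[{"slide":[0.2,0,1],"roll":0},{"slide":[0.5,0,1.8],"roll":0},{"slide":[1,0,2.8],"roll":0},{"slide":[1.5,0,3.6],"roll":0},{"slide":[2.1,0.1,4.4],"roll":0}]' - 20
python3 -c "
from h import *
snap('scene','h9',(170,80,320,230),4)
for y,z in ((12,90),(-7,67),(-14,54),(-18,40),(-20,25)): go([.437+.001*y*.1201,-.314+.001*y*.9928,z*.001],-6.9)
"
```

```text
time: 15.95
ee_pos: [0.4385, -0.3024, 0.087]
eef_rot: [-0.528, -0.472, 0.533, -0.462]
ft_force: [-0.8, 2.3, 0.9]
width: 0.0664
t 16.0 at [ 0.438  -0.3035  0.0862] yaw -7.3 slide [-0.38  0.02 -0.15] roll -0.4 w 0.0667 F [-0.7  0.1  0.3] xax [-0.016  0.006 -1.   ]
t 16.0 at [ 0.438  -0.3035  0.0862] yaw -7.3 slide [1.91 0.07 1.76] roll -0.4 w 0.0667 F [-0.7  0.1  0.3] xax [-0.016  0.006 -1.   ]
t 16.0 at [ 0.438  -0.3035  0.0862] yaw -7.3 slide [3.21 0.1  2.46] roll -0.4 w 0.0667 F [-0.7  0.1  0.3] xax [-0.016  0.006 -1.   ]
t 16.0 at [ 0.438  -0.3035  0.0862] yaw -7.3 slide [4.6  0.12 2.87] roll -0.4 w 0.0667 F [-0.7  0.1  0.3] xax [-0.016  0.006 -1.   ]
t 16.0 at [ 0.438  -0.3035  0.0862] yaw -7.3 slide [6.1  0.15 3.07] roll -0.4 w 0.0667 F [-0.7  0.1  0.3] xax [-0.016  0.006 -1.   ]
```

```bash
python3 -m jog '[{"slide":[1,0,1],"roll":0},{"slide":[2,0,1.8],"roll":0},{"slide":[3,0,2.4],"roll":0},{"slide":[4.2,0.1,2.8],"roll":0},{"slide":[4.6,0.1,2.9],"roll":0}]' - 20
python3 -c "
from h import *
snap('scene','i1',(170,80,320,230),4)
for y,z in ((-18,40),(-20,25)): go([.437+.001*y*.1201,-.314+.001*y*.9928,z*.001],-6.9)
"
```

```text
time: 16.42
ee_pos: [0.4342, -0.3325, 0.0386]
eef_rot: [-0.528, -0.472, 0.534, -0.461]
ft_force: [0.2, -0.5, 1.5]
width: 0.0662
t 16.47 at [ 0.4339 -0.3323  0.0385] yaw -7.4 slide [-0.15  0.09 -0.06] roll -0.5 w 0.0666 F [-1.1 -1.7  0.8] xax [-0.018  0.005 -1.   ]
t 16.47 at [ 0.4339 -0.3323  0.0385] yaw -7.4 slide [1.35 0.11 0.15] roll -0.5 w 0.0666 F [-1.1 -1.7  0.8] xax [-0.018  0.005 -1.   ]
```

```bash
python3 -m jog '[{"slide":[0.5,0,0.1],"roll":0},{"slide":[1,0.1,0.1],"roll":0},{"slide":[1.5,0.1,0.1],"roll":0},{"slide":[1.5,0.1,0.1],"roll":0}]' - 20
python3 -m jog '[{"slide":[0.4,0,-0.1],"roll":0},{"slide":[0.8,0,-0.2],"roll":0},{"slide":[0.8,0,-0.2],"roll":0}]' - 20
python3 -c "
from h import *
snap('scene','i2',(170,80,320,230),4)
snap('top','i3',(300,150,470,320),3)
e,q,s=tool(); print(s['ft_force'])
"
```

```text
time: 16.8
ee_pos: [0.4343, -0.333, 0.0227]
eef_rot: [-0.527, -0.473, 0.535, -0.461]
ft_force: [-0.8, -1.2, 0.7]
width: 0.0665
time: 17.05
ee_pos: [0.4343, -0.3305, 0.0141]
eef_rot: [-0.527, -0.473, 0.535, -0.461]
ft_force: [-0.5, -0.8, 0.1]
width: 0.0666
[-0.03931532 -0.75783586 -0.36800702]
```

```bash
python3 -m jog '[{"slide":[-0.2,0,-1],"roll":0},{"slide":[0.4,0,0.4],"roll":0},{"slide":[0,0,-1],"roll":0},{"slide":[0.8,0,0.4],"roll":0},{"slide":[0.6,0,-0.4],"roll":0}]' - 20
python3 -m jog '[{"slide":[-0.8,0,-1],"roll":0},{"slide":[0.2,0,0.2],"roll":0},{"slide":[-0.8,0,-1],"roll":0},{"slide":[0.3,0,0.2],"roll":0},{"slide":[0,0,0],"roll":0}]' - 20
python3 -c "
from h import *
snap('scene','i4',(170,80,320,230),4)
go([.437,-.314,.05],-6.9)
"
```

```text
time: 17.57
ee_pos: [0.4336, -0.3284, 0.008]
eef_rot: [-0.527, -0.472, 0.535, -0.461]
ft_force: [-1.4, -2.7, 0.2]
width: 0.0666
time: 17.98
ee_pos: [0.4328, -0.3288, 0.0072]
eef_rot: [-0.527, -0.472, 0.536, -0.46]
ft_force: [-1.0, -0.6, -1.2]
width: 0.0668
t 18.03 at [ 0.4331 -0.3281  0.0081] yaw -7.5 slide [-4.19  0.12 -1.46] roll -0.6 w 0.0667 F [ 0.2 -0.2 -0.9] xax [-0.021  0.005 -1.   ]
```

```bash
python3 -m jog '[{"slide":[-2,0,0],"roll":0},{"slide":[-4,0,0],"roll":0},{"slide":[-6,0,0],"roll":0},{"slide":[-6,0,0],"roll":0},{"slide":[-6,0,0],"roll":0}]' - 20
python3 -c "
from h import *
f=[]
for i in range(4):
  f.append(r.read_state()['ft_force']); r.camera('top')
print(np.mean(f,0))
snap('scene','i5',(170,80,320,230),4)
snap('top','i6',(300,150,470,320),3)
"
```

```text
time: 18.45
ee_pos: [0.435, -0.3281, 0.0688]
eef_rot: [-0.528, -0.472, 0.535, -0.461]
ft_force: [1.0, 1.6, -1.5]
width: 0.0665
[ 0.3806861   0.76270724 -1.92414184]
```

```bash
python3 -c "
from h import *
go([.48,-.15,.10],-6.9)
"
python3 -m jog '[{"slide":[-3,0,0],"roll":0},{"slide":[-3.5,0,-3],"roll":0},{"slide":[-3.5,1,-6.5],"roll":0},{"slide":[-3.5,2,-10],"roll":0},{"slide":[-3.5,2,-13.5],"roll":0}]' - 20
python3 -c "
from h import *
go([.49,-.14,-.012],-6.9)
snap('scene','i7',(170,80,320,230),4)
snap('top','i8',(300,150,470,320),3)
"
```

```text
t 18.75 at [ 0.4338 -0.3281  0.0674] yaw -7.5 slide [ -3.26   2.18 -18.27] roll -0.6 w 0.0666 F [ 0.5  0.3 -1.3] xax [-0.022  0.006 -1.   ]
time: 19.17
ee_pos: [0.4733, -0.1954, 0.1022]
eef_rot: [-0.527, -0.473, 0.536, -0.46]
ft_force: [0.4, 1.0, -1.8]
width: 0.0662
t 19.17 at [ 0.4733 -0.1954  0.1022] yaw -7.5 slide [11.41  1.18 -5.68] roll -0.6 w 0.0662 F [ 0.4  1.  -1.8] xax [-0.021  0.005 -1.   ]
```

```bash
python3 -m jog '[{"slide":[0,0.5,-3],"roll":0},{"slide":[2,1,-6],"roll":0},{"slide":[5,1.2,-7],"roll":0},{"slide":[7,1.2,-7],"roll":0},{"slide":[7,1.2,-7],"roll":0}]' - 20
python3 -c "
from h import *
go([.49,-.13,-.012],-6.9)
snap('scene','i7',(170,80,320,230),4)
snap('top','i8',(340,210,420,310),7)
"
```

```text
time: 19.68
ee_pos: [0.4896, -0.1207, 0.0279]
eef_rot: [-0.523, -0.478, 0.535, -0.46]
ft_force: [-1.0, -0.6, -1.2]
width: 0.0668
t 19.68 at [ 0.4896 -0.1207  0.0279] yaw -6.9 slide [3.98 0.27 0.94] roll 0.0 w 0.0668 F [-1.  -0.6 -1.2] xax [-0.029  0.008 -1.   ]
```

All six nuts are in the well, at crop positions (278,275), (235,378), (262,430), (304,483), (305,362) and (313,402). Next I'll lower the tipped cup to the bench and relax the grip.

```bash
python3 -m jog '[{"slide":[1,0,0],"roll":0},{"slide":[2,0,0],"roll":0},{"slide":[3,0,0],"roll":0},{"slide":[3.6,0,0],"roll":0},{"slide":[3.6,0,0],"roll":0}]' - 20
python3 -m jog '[{"slide":[0.3,0,0],"roll":0},{"slide":[0.6,0,0],"roll":0},{"slide":[0.6,0,0],"roll":0}]' - 20
python3 -c "
from h import *
snap('scene','i9',(200,110,350,230),5)
"
```

```text
time: 20.2
ee_pos: [0.4899, -0.1226, -0.0057]
eef_rot: [-0.525, -0.476, 0.535, -0.46]
ft_force: [-0.6, -0.3, -1.0]
width: 0.0666
time: 20.45
ee_pos: [0.4895, -0.1225, -0.0121]
eef_rot: [-0.524, -0.476, 0.535, -0.46]
ft_force: [-0.2, 0.1, -1.1]
width: 0.0665
```

```bash
python3 -m jog '[{"slide":[0.3,0,0],"roll":0},{"slide":[0.6,0,0],"roll":0},{"slide":[0.6,0,0],"roll":0}]' - 20
python3 -m jog '[{"slide":[0.2,0,0],"roll":0},{"slide":[0.4,0,0],"roll":0},{"slide":[0.5,0,0],"roll":0}]' - 20

```

```text
time: 20.75
ee_pos: [0.4901, -0.123, -0.0177]
eef_rot: [-0.525, -0.476, 0.535, -0.46]
ft_force: [-0.8, 0.0, 4.5]
width: 0.0665
time: 21.0
ee_pos: [0.4908, -0.1234, -0.0211]
eef_rot: [-0.525, -0.476, 0.535, -0.46]
ft_force: [-8.1, 0.3, 28.3]
width: 0.0664
```

```bash
python3 -m jog '[{"slide":[-0.3,0,0],"roll":0},{"slide":[-0.3,0,0],"roll":0},{"slide":[-0.3,0,0],"roll":0},{"slide":[-0.3,0,0],"roll":0}]' 1 3
python3 -c "
from h import *
snap('scene','j1',(200,110,350,230),5)
"
```

```text
time: 21.33
ee_pos: [0.4914, -0.1233, -0.018]
eef_rot: [-0.526, -0.475, 0.534, -0.461]
ft_force: [1.7, 1.5, 2.3]
width: 0.0671
```

```bash
python3 -m jog '[{"slide":[-0.5,0,0],"roll":0},{"slide":[-1,0,0],"roll":0},{"slide":[-1.5,0,0],"roll":0},{"slide":[-2,0,0],"roll":0},{"slide":[-2,0,0],"roll":0}]' 1 3
python3 -c "
from h import *
snap('scene','j2',(200,110,350,230),5)
"
```

```text
time: 21.8
ee_pos: [0.4923, -0.1236, 0.003]
eef_rot: [-0.526, -0.475, 0.534, -0.461]
ft_force: [0.1, 0.2, -0.4]
width: 0.0669
```

```bash
python3 -m jog '[{"slide":[-0.8,0,0],"roll":0},{"slide":[-1.6,0,0],"roll":0},{"slide":[-2.4,0,0],"roll":0},{"slide":[-3.2,0,0],"roll":0},{"slide":[-4,0,0],"roll":0}]' 1 3
python3 -c "
from h import *
snap('scene','j3',(200,110,350,230),5)
"
```

```text
time: 22.27
ee_pos: [0.4932, -0.1239, 0.0435]
eef_rot: [-0.526, -0.475, 0.534, -0.461]
ft_force: [0.3, 0.3, -2.4]
width: 0.0671
```

```bash
python3 -m jog '[{"slide":[0.3,0,0],"roll":0},{"slide":[0.6,0,0],"roll":0},{"slide":[0.9,0,-0.5],"roll":0},{"slide":[1.0,0,-1.2],"roll":0},{"slide":[1.0,0,-2],"roll":0}]' 1 3
python3 -m jog '[{"slide":[0.2,0,-0.5],"roll":0},{"slide":[0.2,0,-1],"roll":0},{"slide":[0.2,0,-1],"roll":0}]' 1 3
python3 -c "
from h import *
snap('scene','j4',(200,110,350,230),5)
"
```

```text
time: 22.73
ee_pos: [0.4958, -0.1036, 0.0341]
eef_rot: [-0.526, -0.475, 0.534, -0.461]
ft_force: [0.2, 0.6, -1.0]
width: 0.067
time: 22.98
ee_pos: [0.4969, -0.0921, 0.0317]
eef_rot: [-0.526, -0.476, 0.534, -0.461]
ft_force: [0.8, -0.3, -0.9]
width: 0.0667
```

```bash
python3 -m jog '[{"slide":[-0.6,0,0],"roll":0},{"slide":[-1,0,1],"roll":0},{"slide":[-1,0,2.5],"roll":0},{"slide":[-1,0,4],"roll":0},{"slide":[-0.5,0,4.5],"roll":0}]' 1 4
python3 -m jog '[{"slide":[0.3,0,0],"roll":0},{"slide":[0.6,0,0],"roll":0},{"slide":[0.8,0,0],"roll":0}]' 1 4
python3 -c "
from h import *
snap('scene','j5',(200,110,350,230),5)
"
```

```text
time: 23.45
ee_pos: [0.4917, -0.1409, 0.0379]
eef_rot: [-0.527, -0.474, 0.534, -0.461]
ft_force: [-0.0, -0.9, -1.2]
width: 0.0664
time: 23.7
ee_pos: [0.4915, -0.1408, 0.0297]
eef_rot: [-0.527, -0.474, 0.534, -0.461]
ft_force: [-0.7, -0.8, 2.4]
width: 0.0662
```

Contact with the bench, cup nearly upright. I'll release it and lift clear.

```bash
python3 -m jog '[{"slide":[0,0,0],"roll":0},{"slide":[0,0,0],"roll":0},{"slide":[0,0,0],"roll":0},{"slide":[0,0,0],"roll":0},{"slide":[-0.5,0,0],"roll":0}]' 0 20
python3 -m jog '[{"slide":[-2.5,0,0],"roll":0},{"slide":[-5,0,0],"roll":0},{"slide":[-9,0,0],"roll":0},{"slide":[-9,0,0],"roll":0}]' 1 20
python3 -c "
from h import *
snap('scene','j6',(200,110,350,230),5)
go([.437+.1*.9928,-.314-.1*.1201,.14],-6.9)
"
```

```text
time: 24.17
ee_pos: [0.4911, -0.1402, 0.0341]
eef_rot: [-0.526, -0.474, 0.535, -0.461]
ft_force: [-0.2, -0.1, -0.4]
width: 0.0855
time: 24.5
ee_pos: [0.4962, -0.1423, 0.1301]
eef_rot: [-0.529, -0.472, 0.533, -0.462]
ft_force: [0.8, 0.5, -0.0]
width: 0.0679
t 24.55 at [ 0.4955 -0.1413  0.1275] yaw -7.2 slide [-1.44  6.34 17.8 ] roll -0.3 w 0.0643 F [ 0.9  0.2 -1.5] xax [-0.015  0.007 -1.   ]
```

```bash
python3 -m jog '[{"slide":[0,2.2,3.5],"roll":0},{"slide":[0,4.4,7],"roll":0},{"slide":[0,6.6,10.5],"roll":0},{"slide":[0,8.8,14],"roll":0},{"slide":[0,11,17.5],"roll":0}]' 1 20
python3 -c "
from h import *
go([.437+.152*.9928,-.314-.152*.1201,.040],-6.9)
snap('scene','j7',(170,80,320,230),4)
"
```

```text
time: 24.97
ee_pos: [0.5831, -0.3299, 0.1235]
eef_rot: [-0.528, -0.474, 0.533, -0.462]
ft_force: [1.4, -0.9, 1.3]
width: 0.031
t 24.97 at [ 0.5831 -0.3299  0.1235] yaw -7.1 slide [8.33 0.65 0.22] roll -0.2 w 0.031 F [ 1.4 -0.9  1.3] xax [-0.016  0.008 -1.   ]
```

```bash
python3 -m jog '[{"slide":[0,0.7,0.2],"roll":0},{"slide":[1,0.8,0.2],"roll":0},{"slide":[2,0.8,0.2],"roll":0},{"slide":[4,0.8,0.2],"roll":0},{"slide":[4,0.8,0.2],"roll":0}]' 1 20
python3 -m jog '[{"slide":[1.5,0,0],"roll":0},{"slide":[3,0,0],"roll":0},{"slide":[4.2,0,0],"roll":0},{"slide":[4.2,0,0],"roll":0}]' 1 20
python3 -c "
from h import *
go([.437+.152*.9928,-.314-.152*.1201,.040],-6.9)
go([.437+.0*.9928,-.314-.0*.1201,.040],-6.9)
snap('scene','j8',(170,80,320,230),4)
"
```

```text
time: 25.43
ee_pos: [0.5872, -0.3387, 0.0776]
eef_rot: [-0.527, -0.473, 0.536, -0.459]
ft_force: [-1.3, 0.7, -1.3]
width: 0.0012
time: 25.77
ee_pos: [0.5866, -0.3373, 0.0372]
eef_rot: [-0.527, -0.474, 0.535, -0.459]
ft_force: [-4.7, 6.8, 14.1]
width: 0.0005
t 25.77 at [ 0.5866 -0.3373  0.0372] yaw -7.4 slide [-0.27  0.06 -0.51] roll -0.5 w 0.0005 F [-4.7  6.8 14.1] xax [-0.022  0.008 -1.   ]
t 25.77 at [ 0.5866 -0.3373  0.0372] yaw -7.4 slide [  0.07 -15.14  -0.37] roll -0.5 w 0.0005 F [-4.7  6.8 14.1] xax [-0.022  0.008 -1.   ]
```

```bash
python3 -m jog '[{"slide":[-0.5,0,0],"roll":0},{"slide":[-0.5,-2,0],"roll":0},{"slide":[-0.5,-4,-0.1],"roll":0},{"slide":[-0.5,-6,-0.2],"roll":0},{"slide":[-0.5,-8,-0.2],"roll":0}]' 1 20
python3 -m jog '[{"slide":[0,-1.2,0],"roll":0},{"slide":[0,-2.4,0],"roll":0},{"slide":[0,-3.6,0],"roll":0},{"slide":[0,-4.3,0],"roll":0},{"slide":[0,-4.6,0],"roll":0}]' 1 20
python3 -c "
from h import *
go([.437+.018*.9928,-.314-.018*.1201,.040],-6.9)
"
```

```text
time: 26.23
ee_pos: [0.5077, -0.3244, 0.0441]
eef_rot: [-0.527, -0.474, 0.535, -0.46]
ft_force: [3.3, -1.8, -0.7]
width: 0.0004
time: 26.65
ee_pos: [0.4617, -0.3181, 0.0452]
eef_rot: [-0.528, -0.474, 0.534, -0.46]
ft_force: [2.6, -1.0, -1.1]
width: 0.0002
t 26.65 at [ 0.4617 -0.3181  0.0452] yaw -7.4 slide [ 0.53 -0.69 -0.1 ] roll -0.5 w 0.0002 F [ 2.6 -1.  -1.1] xax [-0.02   0.008 -1.   ]
```

```bash
python3 -m jog '[{"slide":[0.2,-0.3,0],"roll":0},{"slide":[0.2,-0.6,0],"roll":0},{"slide":[0.2,-0.9,0],"roll":0},{"slide":[0.2,-1.2,0],"roll":0},{"slide":[0.2,-1.2,0],"roll":0}]' 1 20
python3 -c "
from h import *
go([.437+.018*.9928,-.314-.018*.1201,.040],-6.9)
snap('scene','j9',(170,80,320,230),4)
"
```

```text
time: 27.07
ee_pos: [0.4511, -0.3164, 0.0435]
eef_rot: [-0.528, -0.473, 0.534, -0.461]
ft_force: [7.6, -0.4, -4.4]
width: 0.0004
t 27.07 at [ 0.4511 -0.3164  0.0435] yaw -7.3 slide [ 0.34  0.38 -0.07] roll -0.4 w 0.0004 F [ 7.6 -0.4 -4.4] xax [-0.017  0.007 -1.   ]
```

```bash
python3 -m jog '[{"slide":[0.2,-0.3,0],"roll":0},{"slide":[0.2,-0.6,0],"roll":0},{"slide":[0.2,-0.6,0],"roll":0}]' 1 20
python3 -m jog '[{"slide":[-0.2,0.6,0],"roll":0},{"slide":[-4,1,0],"roll":0},{"slide":[-8,1,-1],"roll":0},{"slide":[-11,1,-5],"roll":0},{"slide":[-11,1,-9],"roll":0}]' 0 20
python3 -c "
from h import *
snap('scene','k1',(170,80,320,230),4)
snap('top','k2',(300,180,430,310),5)
"
```

```text
time: 27.37
ee_pos: [0.4513, -0.3166, 0.0429]
eef_rot: [-0.529, -0.47, 0.532, -0.466]
ft_force: [23.5, -7.4, -12.9]
width: 0.0009
time: 27.78
ee_pos: [0.4729, -0.2376, 0.1563]
eef_rot: [-0.531, -0.466, 0.533, -0.466]
ft_force: [1.7, 0.2, 1.3]
width: 0.0259
```

```bash
cat > look.py <<'E'
from m import *
import sys
name=sys.argv[1]
im=r.camera("top")[:,:,::-1].copy(); cv2.imwrite(f"pics/{name}.png",im)
H,B=scr(im)
for c,s,a in sorted(H,key=lambda h:h[0][1]):
    if s[1]<60 or not B: print("partial H",c.round(1),np.round(s,1)); continue
    cb,sb,ab=min(B,key=lambda b:np.linalg.norm(b[0]-c)); d=cb-c; L=np.linalg.norm(d); d/=L
    sh=cb-d*40; f=lambda v:np.degrees(np.arctan2(*(v*np.sign(v[0]))[::-1])).round(1)
    print("scr sh",sh.round(1),"yaw",f(d),"h",f(a),"b",f(ab),"L",L.round(1),np.round(s,1),np.round(sb,1),"grip-68",(sh-68*d).round(1))
E
python3 look.py k3
python3 -c "
from h import *
go([.42,.037,.05],78.4)"
```

```text
scr sh [490.1  21. ] yaw -11.6 h -11.9 b -11.1 L 92.3 [24.3 81.5] [43.4 82.4] grip-68 [423.5  34.7]
scr sh [500.9 127.6] yaw -4.9 h -6.1 b -5.7 L 91.7 [24.9 81.8] [43.6 82.9] grip-68 [433.1 133.3]
scr sh [463.8 262.7] yaw -1.6 h -3.6 b -2.6 L 91.1 [27.3 80.6] [43.7 82.8] grip-68 [395.8 264.5]
scr sh [478.1 370.2] yaw -10.4 h -12.8 b -12.3 L 91.8 [27.4 81.5] [43.6 81.9] grip-68 [411.3 382.4]
t 27.93 at [ 0.4742 -0.2295  0.1525] yaw -6.7 slide [ 10.39  -8.41 -25.8 ] roll -85.1 w 0.0381 F [ 0.2 -0.5 -0.4] xax [-0.007  0.004 -1.   ]
```

```bash
python3 -m jog '[{"slide":[0,-1.5,-3.5],"roll":-7},{"slide":[0,-3,-7],"roll":-14},{"slide":[0,-4.5,-10.5],"roll":-21},{"slide":[0,-6,-14],"roll":-28},{"slide":[0,-7,-17.5],"roll":-35}]' 0 20
python3 -c "
from h import *
go([.4195,.0355,.06],78.5)"
```

```text
time: 28.35
ee_pos: [0.4234, -0.0473, 0.1533]
eef_rot: [0.361, 0.611, -0.361, 0.605]
ft_force: [0.4, -0.3, 0.5]
width: 0.0711
t 28.35 at [ 0.4234 -0.0473  0.1533] yaw 28.5 slide [ 9.37  3.66 -7.4 ] roll -50.0 w 0.0711 F [ 0.4 -0.3  0.5] xax [-0.007  0.004 -1.   ]
```

```bash
python3 -m jog '[{"slide":[1,0.8,-1.5],"roll":-7},{"slide":[3,1.6,-3],"roll":-14},{"slide":[5,2.4,-4.5],"roll":-21},{"slide":[7,3.2,-6],"roll":-28},{"slide":[9,3.6,-7.4],"roll":-35}]' 0 20
python3 -c "
from h import *
go([.4195,.0355,-.028],78.5)"
```

```text
time: 28.77
ee_pos: [0.4188, 0.0349, 0.0625]
eef_rot: [0.161, 0.692, -0.16, 0.686]
ft_force: [-0.4, 0.0, -0.5]
width: 0.0865
t 28.77 at [0.4188 0.0349 0.0625] yaw 63.8 slide [9.05 0.09 0.11] roll -14.7 w 0.0865 F [-0.4  0.  -0.5] xax [-0.008  0.004 -1.   ]
```

```bash
python3 -m jog '[{"slide":[2,0,0],"roll":-7},{"slide":[4,0.1,0.1],"roll":-14.5},{"slide":[6.5,0.1,0.1],"roll":-14.7},{"slide":[8.7,0.1,0.1],"roll":-14.7},{"slide":[8.9,0.1,0.1],"roll":-14.7}]' 0 20
python3 -c "
from h import *
go([.4195,.0355,-.028],78.5)
snap('scene','k4',(270,120,470,280),4)
"
```

```text
time: 29.18
ee_pos: [0.4167, 0.0332, -0.0297]
eef_rot: [0.071, 0.708, -0.072, 0.699]
ft_force: [-1.4, -0.4, -0.7]
width: 0.0869
t 29.18 at [ 0.4167  0.0332 -0.0297] yaw 78.4 slide [-0.17  0.28  0.22] roll -0.1 w 0.0869 F [-1.4 -0.4 -0.7] xax [-0.013 -0.001 -1.   ]
```

```bash
python3 -m jog '[{"slide":[-0.3,0.2,0.2],"roll":0},{"slide":[-0.3,0.2,0.2],"roll":0},{"slide":[-0.3,0.2,0.2],"roll":0},{"slide":[-0.3,0.2,0.2],"roll":0},{"slide":[-0.3,0.2,0.2],"roll":0}]' 1 4
python3 -m jog '[{"slide":[0,0,0],"roll":0},{"slide":[0,0,0],"roll":0},{"slide":[0,0,0],"roll":0},{"slide":[0,0,0],"roll":0},{"slide":[0,0,0],"roll":0}]' 1 4
python3 -m jog '[{"slide":[0,0,0],"roll":0},{"slide":[0,0,0],"roll":0},{"slide":[0,0,0],"roll":0}]' 1 4

```

```text
time: 29.65
ee_pos: [0.4204, 0.0352, -0.0246]
eef_rot: [0.072, 0.707, -0.072, 0.7]
ft_force: [0.7, 0.0, 0.1]
width: 0.0612
time: 30.07
ee_pos: [0.4204, 0.0352, -0.0246]
eef_rot: [0.072, 0.707, -0.072, 0.7]
ft_force: [-0.7, -0.3, -0.1]
width: 0.0285
time: 30.32
ee_pos: [0.4203, 0.0352, -0.0247]
eef_rot: [0.072, 0.707, -0.072, 0.699]
ft_force: [0.5, 0.1, 0.6]
width: 0.0258
```

Gripped at 26 mm. Next I'll lift slowly with the light grip so that the blade tip stays on the bench.

```bash
python3 -m jog '[{"slide":[-0.6,0,0],"roll":0},{"slide":[-1.2,0,0],"roll":0},{"slide":[-1.8,0,0],"roll":0},{"slide":[-2.4,0,0],"roll":0},{"slide":[-2.4,0,0],"roll":0}]' 1 4
python3 -c "
from h import *
go([.4195,.0355,-.028],78.5)
snap('scene','k5',(280,150,430,270),5)
"
```

```text
time: 30.73
ee_pos: [0.4214, 0.0355, 0.0006]
eef_rot: [0.072, 0.707, -0.071, 0.7]
ft_force: [0.2, -0.3, -0.2]
width: 0.0257
t 30.73 at [0.4214 0.0355 0.0006] yaw 78.4 slide [ 2.86 -0.04 -0.16] roll -0.1 w 0.0257 F [ 0.2 -0.3 -0.2] xax [-0.01   0.002 -1.   ]
```

```bash
python3 -m jog '[{"slide":[-0.6,0,0],"roll":0},{"slide":[-1.2,0,0],"roll":0},{"slide":[-1.8,0,0],"roll":0},{"slide":[-2.4,0,0],"roll":0},{"slide":[-2.8,0,0],"roll":0}]' 1 4
python3 -m jog '[{"slide":[0,0,0],"roll":0},{"slide":[0,0,0],"roll":0},{"slide":[0,0,0],"roll":0}]' 1 50
python3 -c "
from h import *
snap('scene','k6',(280,150,430,270),5)
snap('top','k7',(230,180,330,310),5)
"
```

```text
time: 31.2
ee_pos: [0.4218, 0.0356, 0.0289]
eef_rot: [0.072, 0.707, -0.071, 0.7]
ft_force: [0.1, -0.2, -0.4]
width: 0.026
time: 31.45
ee_pos: [0.4216, 0.0357, 0.0289]
eef_rot: [0.072, 0.707, -0.071, 0.7]
ft_force: [0.1, 0.6, -1.6]
width: 0.0254
```

```bash
cat > pose.py <<'E'
from h import *
def pose(a,b):
    "a,b: px in top, scene for tip+y, tip-y, sh+y, sh-y blade corners"
    X=tri(a,b); t=X[:2].mean(0); s=X[2:].mean(0); d=t-s; L=np.linalg.norm(d)
    w=np.linalg.norm(X[0]-X[1]); print(X.round(4).tolist())
    d/=L; c=(X[0]-X[1])/w
    print("tip",t.round(4),"sh",s.round(4),"L",L.round(4),"w",w.round(4),"tilt down",np.degrees(-np.arcsin(d[2])).round(1),"yaw",np.degrees(np.arctan2(d[1],d[0])).round(1),"bank",np.degrees(np.arcsin(c[2])).round(1))
    e,q,_=tool(); print("sh-tool",(s-e).round(4),"tip-tool",(t-e).round(4)); return t,s
E
python3 - <<'E'
from pose import *
a=np.array([[85,197],[155,215],[50,317],[120,333]])/5+[230,180]
b=np.array([[213,505],[163,457],[318,402],[272,360]])/5+[280,150]
pose(a,b)
E
```

```text
[[0.557, 0.0281, -0.0001], [0.5479, -0.0123, -0.0002], [0.4877, 0.0418, 0.0329], [0.4793, 0.0039, 0.0325]]
tip [ 5.524e-01  7.900e-03 -2.000e-04] sh [0.4835 0.0228 0.0327] L 0.0778 w 0.0414 tilt down 25.0 yaw -12.3 bank 0.2
sh-tool [ 0.0619 -0.0127  0.004 ] tip-tool [ 0.1308 -0.0277 -0.0289]
```

```bash
cat >> h.py <<'E'
SY=np.radians(-6.0); SA=np.radians(24.07)
X_=np.array([np.cos(SY)*np.cos(SA),np.sin(SY)*np.cos(SA),-np.sin(SA)]); Y_=np.array([-np.sin(SY),np.cos(SY),0]); Z_=np.cross(X_,Y_)
O_=np.array([.6629,.1046,.066])
def slot(k,x=0,y=0,z=0): return O_+Y_*((-93+62*k)*.001+y)+X_*x+Z_*z
def inslot(p,k): d=np.asarray(p)-slot(k); return (np.array([d@X_,d@Y_,d@Z_])*1000).round(1)
E
python3 - <<'E'
from h import *
print(slot(0,-.1,0,.004)); off=np.array([.0629,-.0062,.004]); t=slot(0,-.1,0,.004)-off; print(t)
go(t,84)
for k in range(4): print(k,slot(k).round(4),proj('top',[slot(k)]).round(1),proj('scene',[slot(k)]).round(1))
P=np.array([slot(k,x,y,-.004) for k in range(4) for x in (0,.022) for y in (-.0235,.0235)])
snap('top','k8',(165,130,285,195),6,P); snap('scene','k9',(235,225,385,370),4,P)
E
```

```text
[0.56399672 0.02148288 0.11043744]
[0.50109672 0.02768288 0.10643744]
t 31.55 at [0.4216 0.0356 0.0287] yaw 78.4 slide [-7.85  0.83  7.87] roll -5.6 w 0.0253 F [ 0.2 -0.  -0.5] xax [-0.01   0.002 -1.   ]
0 [0.6532 0.0121 0.066 ] [[251.7 182.7]] [[293.4 252.5]]
1 [0.6597 0.0738 0.066 ] [[229.1 179.7]] [[311.8 267.9]]
2 [0.6661 0.1354 0.066 ] [[206.5 176.7]] [[331.8 284.4]]
3 [0.6726 0.1971 0.066 ] [[184.  173.6]] [[353.4 302.4]]
```

```bash
python3 -m jog '[{"slide":[-3,0,0],"roll":-2},{"slide":[-6,0,0],"roll":-4},{"slide":[-8,0.3,2],"roll":-5.6},{"slide":[-8,0.6,5],"roll":-5.6},{"slide":[-8,0.8,7],"roll":-5.6}]' 1 50
python3 -c "
from h import *
off=np.array([.0629,-.0062,.004]); go(slot(0,-.1,0,.004)-off,84)
snap('top','l1',(200,150,320,270),5)
snap('scene','l2',(250,160,390,300),5)
"
```

```text
time: 32.07
ee_pos: [0.4958, 0.0304, 0.11]
eef_rot: [0.038, 0.708, -0.034, 0.705]
ft_force: [0.3, -0.3, -1.1]
width: 0.0255
t 32.07 at [0.4958 0.0304 0.11  ] yaw 84.1 slide [ 0.35 -0.22  0.56] roll 0.1 w 0.0255 F [ 0.3 -0.3 -1.1] xax [-0.004  0.006 -1.   ]
```

```bash
python3 - <<'E'
from h import *
a=np.array([[207,199],[285,208]])/5+[200,150]; b=np.array([[290,444],[230,397]])/5+[250,160]
X=tri(a,b); print(X.round(4)); m=X.mean(0)
for p in X: print(inslot(p,0))
print("mid",inslot(m,0))
off=np.array([.0629,-.0062,.004]); e,_,_=tool(); print("predicted sh",inslot(e+off,0)," tip pred x+80")
E
```

```text
[[ 0.6307  0.0379  0.0798]
 [ 0.6268 -0.0035  0.0791]]
[-28.5  23.3   2.4]
[-27.8 -18.3   1.9]
mid [-28.2   2.5   2.2]
predicted sh [-106.3    0.4    2.8]  tip pred x+80
```

```bash
cat >> h.py <<'E'
def dslot(dx,dy=0,dz=0):
    "slot-frame shift (mm) -> tool slide cm"
    e,q,s=tool(); v=(X_*dx+Y_*dy+Z_*dz)/1000; print("dslot",(dx,dy,dz),"slide",np.round(q.inv().apply(v)*100,2))
E
python3 -c "
from h import *
dslot(10,0,0); dslot(42,-2,0);dslot(86,-2,0); dslot(0,0,-3)"
```

```text
dslot (10, 0, 0) slide [0.4  0.   0.92]
dslot (42, -2, 0) slide [ 1.68 -0.19  3.85]
dslot (86, -2, 0) slide [ 3.44 -0.19  7.88]
dslot (0, 0, -3) slide [ 0.27  0.   -0.12]
```

```bash
python3 -m jog '[{"slide":[0.4,-0.2,0.9],"roll":0},{"slide":[0.8,-0.2,1.8],"roll":0},{"slide":[1.2,-0.2,2.7],"roll":0},{"slide":[1.6,-0.2,3.6],"roll":0},{"slide":[1.7,-0.2,3.9],"roll":0}]' 1 50
python3 -c "
from h import *
snap('top','l3',(200,140,320,200),6)
snap('scene','l4',(250,180,370,300),6)
"
```

```text
time: 32.58
ee_pos: [0.533, 0.0224, 0.0897]
eef_rot: [0.036, 0.71, -0.038, 0.703]
ft_force: [-0.3, 0.1, -1.6]
width: 0.0255
```

```bash
python3 -m jog '[{"slide":[0.1,0,0],"roll":0},{"slide":[0.25,0,-0.1],"roll":0},{"slide":[0.25,0,-0.1],"roll":0}]' 1 8
python3 -m jog '[{"slide":[0.2,0,0.5],"roll":0},{"slide":[0.4,0,1],"roll":0},{"slide":[0.65,0,1.5],"roll":0},{"slide":[0.65,0,1.5],"roll":0}]' 1 8
python3 -c "
from h import *
dslot(60)
snap('scene','l5',(250,180,370,300),6)
"
```

```text
time: 32.93
ee_pos: [0.5311, 0.0226, 0.0876]
eef_rot: [0.036, 0.71, -0.038, 0.703]
ft_force: [0.0, -0.4, -1.0]
width: 0.0259
time: 33.27
ee_pos: [0.5468, 0.0208, 0.0805]
eef_rot: [0.036, 0.71, -0.038, 0.703]
ft_force: [0.4, 0.5, -1.3]
width: 0.0258
dslot (60, 0, 0) slide [2.4  0.01 5.5 ]
```

```bash
python3 -m jog '[{"slide":[0.35,0,0.8],"roll":0},{"slide":[0.7,0,1.6],"roll":0},{"slide":[1,0,2.4],"roll":0},{"slide":[1.4,0,3.2],"roll":0},{"slide":[1.4,0,3.2],"roll":0}]' 1 10
python3 -c "
from h import *
dslot(30)
snap('scene','l6',(250,180,370,300),6)
"
```

```text
time: 33.73
ee_pos: [0.5792, 0.0171, 0.0655]
eef_rot: [0.036, 0.71, -0.039, 0.703]
ft_force: [1.1, 1.9, -1.4]
width: 0.0258
dslot (30, 0, 0) slide [1.2  0.01 2.75]
```

```bash
python3 -m jog '[{"slide":[0.3,0,0.7],"roll":0},{"slide":[0.55,0,1.2],"roll":0},{"slide":[0.7,0,1.6],"roll":0},{"slide":[0.8,0,1.8],"roll":0},{"slide":[0.8,0,1.8],"roll":0}]' 1 20
python3 -c "
from h import *
e,_,_=tool(); print(inslot(e+[.0629,-.0062,.004],0))
snap('scene','l7',(250,180,370,300),6)
"
```

```text
time: 34.2
ee_pos: [0.5938, 0.0154, 0.0569]
eef_rot: [0.036, 0.712, -0.039, 0.7]
ft_force: [-14.2, 3.8, 10.4]
width: 0.0257
[ 5.5 -2.5 -3.1]
```

```bash
python3 -m jog '[{"slide":[0,0,0],"roll":0},{"slide":[0,0,0],"roll":0},{"slide":[0,0,0],"roll":0},{"slide":[0,0,0],"roll":0}]' 0.5 20
python3 -m jog '[{"slide":[-3,0,0],"roll":0},{"slide":[-6,0,0],"roll":0},{"slide":[-6,0,-4],"roll":0},{"slide":[-6,0,-8],"roll":0},{"slide":[-6,0,-12],"roll":0}]' 0 20
python3 look.py l8
python3 -c "
from h import *
snap('scene','l9',(220,180,370,330),5)
go([.429,.1347,.05],84.5)
"
```

```text
time: 34.58
ee_pos: [0.5942, 0.015, 0.0571]
eef_rot: [0.036, 0.712, -0.039, 0.701]
ft_force: [-0.3, 0.0, 0.4]
width: 0.0411
time: 35.0
ee_pos: [0.4809, 0.0266, 0.119]
eef_rot: [0.036, 0.712, -0.04, 0.7]
ft_force: [-2.6, -0.3, 1.9]
width: 0.0689
scr sh [464.  262.6] yaw -1.6 h -3.2 b -3.4 L 91.5 [27.6 80.1] [43.7 82.2] grip-68 [396.  264.5]
scr sh [477.8 369.9] yaw -10.2 h -10.9 b -12.3 L 91.7 [28.6 81.8] [44.  82.6] grip-68 [410.8 381.9]
t 35.1 at [0.4784 0.0292 0.1199] yaw 84.0 slide [ 7.12  9.95 -5.9 ] roll -0.5 w 0.077 F [1.2 0.  0.6] xax [-0.017  0.005 -1.   ]
```

```bash
python3 -m jog '[{"slide":[1,3,-2],"roll":0},{"slide":[2,6.5,-4],"roll":0},{"slide":[3.5,10,-5.9],"roll":-0.5},{"slide":[7,10,-5.9],"roll":-0.5},{"slide":[9,10,-5.9],"roll":-0.5}]' 0 20
python3 -c "
from h import *
go([.429,.1347,-.025],84.5)
snap('scene','m1',(280,140,430,290),4)
"
```

```text
time: 35.52
ee_pos: [0.4278, 0.1377, 0.0295]
eef_rot: [0.034, 0.712, -0.031, 0.7]
ft_force: [-1.0, -1.3, 0.0]
width: 0.0868
t 35.52 at [0.4278 0.1377 0.0295] yaw 84.7 slide [ 5.44 -0.32  0.24] roll 0.2 w 0.0868 F [-1.  -1.3  0. ] xax [-0.017  0.006 -1.   ]
```

```bash
python3 -m jog '[{"slide":[2,-0.3,0.2],"roll":0},{"slide":[4,-0.3,0.2],"roll":0},{"slide":[5.4,-0.3,0.2],"roll":0},{"slide":[5.4,-0.3,0.2],"roll":0}]' 0 20
python3 -c "
from h import *
go([.429,.1347,-.025],84.5)"
python3 -m jog '[{"slide":[0,0,0],"roll":0},{"slide":[0,0,0],"roll":0},{"slide":[0,0,0],"roll":0},{"slide":[0,0,0],"roll":0},{"slide":[0,0,0],"roll":0}]' 1 4
python3 -m jog '[{"slide":[0,0,0],"roll":0},{"slide":[0,0,0],"roll":0},{"slide":[0,0,0],"roll":0},{"slide":[0,0,0],"roll":0},{"slide":[0,0,0],"roll":0}]' 1 4
python3 -m jog '[{"slide":[0,0,0],"roll":0},{"slide":[0,0,0],"roll":0},{"slide":[0,0,0],"roll":0}]' 1 4
```

```text
time: 35.9
ee_pos: [0.4263, 0.1311, -0.0286]
eef_rot: [0.033, 0.714, -0.034, 0.698]
ft_force: [0.1, 1.1, 0.6]
width: 0.0872
t 35.9 at [ 0.4263  0.1311 -0.0286] yaw 84.6 slide [-0.37  0.38  0.23] roll 0.1 w 0.0872 F [0.1 1.1 0.6] xax [-0.022 -0.001 -1.   ]
time: 36.32
ee_pos: [0.4267, 0.1316, -0.0279]
eef_rot: [0.033, 0.714, -0.034, 0.699]
ft_force: [0.6, -0.5, 0.4]
width: 0.0614
time: 36.73
ee_pos: [0.4267, 0.1316, -0.0279]
eef_rot: [0.033, 0.714, -0.034, 0.699]
ft_force: [-0.6, 0.3, 0.5]
width: 0.0283
time: 36.98
ee_pos: [0.4267, 0.1316, -0.0279]
eef_rot: [0.033, 0.714, -0.034, 0.699]
ft_force: [0.8, 0.2, -0.6]
width: 0.0262
```

```bash
python3 -m jog '[{"slide":[-0.6,0,0],"roll":0},{"slide":[-1.2,0,0],"roll":0},{"slide":[-1.8,0,0],"roll":0},{"slide":[-2.4,0,0],"roll":0},{"slide":[-3,0,0],"roll":0}]' 1 4
python3 -m jog '[{"slide":[-0.6,0,0],"roll":0},{"slide":[-1.2,0,0],"roll":0},{"slide":[-1.8,0,0],"roll":0},{"slide":[-2.4,0,0],"roll":0},{"slide":[-2.4,0,0],"roll":0}]' 1 4
python3 -m jog '[{"slide":[0,0,0],"roll":0},{"slide":[0,0,0],"roll":0}]' 1 50
python3 -c "
from h import *
snap('scene','m2',(280,150,430,270),5)
snap('top','m3',(180,180,280,300),5)
"
```

```text
time: 37.4
ee_pos: [0.4275, 0.1317, 0.0029]
eef_rot: [0.033, 0.714, -0.033, 0.699]
ft_force: [0.7, 0.1, -1.0]
width: 0.0262
time: 37.82
ee_pos: [0.4286, 0.132, 0.028]
eef_rot: [0.034, 0.713, -0.033, 0.699]
ft_force: [-0.7, 0.2, 0.4]
width: 0.0255
time: 37.98
ee_pos: [0.4286, 0.1321, 0.028]
eef_rot: [0.034, 0.713, -0.033, 0.699]
ft_force: [-0.1, -0.2, -0.6]
width: 0.0254
```

```bash
cat > quad.py <<'E'
from pose import *
def quad(im,box):
    x0,y0,x1,y1=box; hsv=cv2.cvtColor(im,cv2.COLOR_BGR2HSV)
    B,G,R=[im[...,i].astype(int) for i in range(3)]
    m=((B-R>-4)&(hsv[...,2]>70)&(hsv[...,2]<200)).astype(np.uint8); w=np.zeros_like(m); w[y0:y1,x0:x1]=1
    m=cv2.morphologyEx(m*w,cv2.MORPH_OPEN,np.ones((3,3),np.uint8))
    c,_=cv2.findContours(m,cv2.RETR_EXTERNAL,cv2.CHAIN_APPROX_NONE); c=max(c,key=cv2.contourArea)
    h=cv2.convexHull(c); 
    for e in np.arange(1,12,.25):
        q=cv2.approxPolyDP(h,e,True)
        if len(q)<=4: break
    return q[:,0,:].astype(float),cv2.contourArea(c)
if __name__=="__main__":
    import sys
    name=sys.argv[1]; bt=tuple(map(int,sys.argv[2].split(','))); bs=tuple(map(int,sys.argv[3].split(',')))
    t=r.camera("top")[:,:,::-1].copy(); s=r.camera("scene")[:,:,::-1].copy()
    qt,at=quad(t,bt); qs,as_=quad(s,bs)
    print("areas",at,as_,len(qt),len(qs)); 
    for im,q,b,n in ((t,qt,bt,'t'),(s,qs,bs,'s')):
        o=cv2.resize(im[b[1]:b[3],b[0]:b[2]],None,fx=5,fy=5,interpolation=cv2.INTER_CUBIC)
        for u,v in q: cv2.circle(o,(int((u-b[0]+.5)*5),int((v-b[1]+.5)*5)),4,(0,0,255),1)
        cv2.imwrite(f"pics/{name}{n}.png",o)
    # top: tip = two smallest v ; +y = smaller u.  scene: tip = two largest (v - u) ; +y=larger u
    o=qt[np.argsort(qt[:,1])]; a=np.r_[o[:2][np.argsort(o[:2,0])],o[2:][np.argsort(o[2:,0])]]
    o=qs[np.argsort(-(qs[:,1]-qs[:,0]))]; b=np.r_[o[:2][np.argsort(-o[:2,0])],o[2:][np.argsort(-o[2:,0])]]
    print(a.tolist(),b.tolist()); t_,s_=pose(a,b)
    k=int(sys.argv[4]) if len(sys.argv)>4 else None
    if k is not None: print("in slot",k,"tip",inslot(t_,k),"sh",inslot(s_,k))
E
python3 quad.py m4 200,205,230,246 330,240,385,290 1
```

```text
areas 311.0 440.0 4 4
[[207.0, 216.0], [221.0, 217.0], [203.0, 238.0], [216.0, 240.0]] [[353.0, 274.0], [344.0, 265.0], [373.0, 254.0], [361.0, 245.0]]
[[0.566, 0.1366, 0.0062], [0.5618, 0.1004, 0.007], [0.5009, 0.1434, 0.0293], [0.4968, 0.1062, 0.0314]]
tip [0.5639 0.1185 0.0066] sh [0.4988 0.1248 0.0304] L 0.0696 w 0.0365 tilt down 20.0 yaw -5.5 bank -1.2
sh-tool [ 0.0703 -0.0071  0.0025] tip-tool [ 0.1354 -0.0134 -0.0212]
in slot 1 tip [-67.   34.5 -95. ] sh [-136.4   33.9 -100. ]
```

```bash
python3 - <<'E'
from pose import *
a=np.array([[137,173],[213,183],[110,300],[183,306]])/5+[180,180]
b=np.array([[128,184],[65,131],[231,73],[165,21]])/5+[330,240]
t,s=pose(a,b)
print(inslot(t,1),inslot(s,1))
E
```

```text
[[0.5681, 0.1403, 0.0005], [0.5631, 0.0975, 0.001], [0.4947, 0.1478, 0.0251], [0.4924, 0.1063, 0.0308]]
tip [0.5656 0.1189 0.0007] sh [0.4936 0.1271 0.028 ] L 0.0774 w 0.0431 tilt down 20.6 yaw -6.4 bank -0.8
sh-tool [ 0.065  -0.0049  0.0001] tip-tool [ 0.1371 -0.013  -0.0271]
[-63.1  35.1 -99.7] [-140.4   35.6 -104.4]
```

```bash
python3 -c "
from h import *
go(slot(1,-.105,0,.004)-np.array([.0646,-.0062,.005]),84)"
```

```text
t 38.18 at [0.4285 0.1319 0.0278] yaw 84.6 slide [-8.12 -3.51  7.49] roll 0.6 w 0.0254 F [ 0.3 -0.3  0.7] xax [-0.02   0.002 -1.   ]
```

```bash
python3 -m jog '[{"slide":[-4,0,0],"roll":0},{"slide":[-7.5,-0.5,1],"roll":0.6},{"slide":[-8,-1.5,3.5],"roll":0.6},{"slide":[-8.1,-2.7,6],"roll":0.6},{"slide":[-8.1,-3.6,7.4],"roll":0.6}]' 1 50
python3 -m jog '[{"slide":[0,0,0],"roll":0},{"slide":[0,0,0],"roll":0}]' 1 50
python3 -c "
from h import *
go(slot(1,-.105,0,.004)-np.array([.0646,-.0062,.005]),84)
snap('top','m5',(180,150,300,270),5)
snap('scene','m6',(270,170,410,310),5)
"
```

```text
time: 38.6
ee_pos: [0.5028, 0.0889, 0.1083]
eef_rot: [0.037, 0.712, -0.036, 0.7]
ft_force: [0.0, -0.2, -1.4]
width: 0.0253
time: 38.77
ee_pos: [0.5031, 0.0877, 0.108]
eef_rot: [0.037, 0.712, -0.037, 0.7]
ft_force: [0.1, 0.1, -1.9]
width: 0.0254
t 38.77 at [0.5031 0.0877 0.108 ] yaw 83.9 slide [ 0.06  0.19 -0.2 ] roll -0.1 w 0.0254 F [ 0.1  0.1 -1.9] xax [-0.018  0.001 -1.   ]
```

```bash
python3 - <<'E'
from pose import *
a=np.array([[204,175],[281,183],[186,302],[257,310]])/5+[180,150]
b=np.array([[277,470],[211,416],[386,343],[322,296]])/5+[270,170]
t,s=pose(a,b)
print(inslot(t,1),inslot(s,1)); dslot(42,-2,0)
E
```

```text
[[0.6411, 0.0948, 0.0804], [0.6376, 0.0533, 0.0823], [0.5689, 0.0982, 0.109], [0.5659, 0.0602, 0.1116]]
tip [0.6393 0.0741 0.0814] sh [0.5674 0.0792 0.1103] L 0.0776 w 0.0417 tilt down 21.9 yaw -4.1 bank -2.5
sh-tool [ 0.0654 -0.0099  0.0024] tip-tool [ 0.1373 -0.015  -0.0265]
[-24.8  -1.8   5.8] [-102.3   -4.3    2.8]
dslot (42, -2, 0) slide [ 1.64 -0.21  3.87]
```

```bash
python3 -c "
from h import *
dslot(37,2,-3)"
python3 -m jog '[{"slide":[0.4,0.1,0.8],"roll":0},{"slide":[0.7,0.2,1.5],"roll":0},{"slide":[1.1,0.2,2.3],"roll":0},{"slide":[1.5,0.2,3],"roll":0},{"slide":[1.6,0.2,3.3],"roll":0}]' 1 50
python3 -m jog '[{"slide":[0.1,0,0],"roll":0},{"slide":[0.2,0,0],"roll":0}]' 1 8
python3 -c "
from h import *
snap('top','m7',(180,140,300,200),6)
snap('scene','m8',(270,190,390,310),6)
"
```

```text
dslot (37, 2, -3) slide [1.72 0.19 3.29]
time: 39.28
ee_pos: [0.5345, 0.0883, 0.0906]
eef_rot: [0.037, 0.713, -0.036, 0.699]
ft_force: [0.1, -0.2, -0.7]
width: 0.0254
time: 39.45
ee_pos: [0.5341, 0.0885, 0.0884]
eef_rot: [0.037, 0.713, -0.036, 0.699]
ft_force: [-0.7, -0.1, -0.2]
width: 0.026
```

```bash
python3 -m jog '[{"slide":[0,-0.2,0],"roll":0},{"slide":[0.1,-0.2,0.2],"roll":0},{"slide":[0.3,-0.2,0.6],"roll":0},{"slide":[0.5,-0.2,1],"roll":0},{"slide":[0.5,-0.2,1],"roll":0}]' 1 8
python3 -c "
from h import *
e,_,_=tool(); print(inslot(e+[.0646,-.0062,.005],1))
snap('top','m9',(180,140,300,200),6)
snap('scene','n1',(270,190,390,310),6)
"
```

```text
time: 39.97
ee_pos: [0.5442, 0.0854, 0.0829]
eef_rot: [0.037, 0.713, -0.036, 0.699]
ft_force: [-0.7, -0.8, -0.8]
width: 0.026
[-55.6   0.1  -0.8]
```

```bash
python3 -m jog '[{"slide":[0.25,0,0.5],"roll":0},{"slide":[0.5,0,1],"roll":0},{"slide":[0.7,0,1.5],"roll":0},{"slide":[0.9,0,2],"roll":0},{"slide":[0.9,0,2],"roll":0}]' 1 8
python3 -c "
from h import *
e,_,_=tool(); print(inslot(e+[.0646,-.0062,.005],1))
snap('scene','n2',(270,190,390,310),6)
"
```

```text
time: 40.48
ee_pos: [0.5642, 0.0828, 0.0732]
eef_rot: [0.036, 0.713, -0.036, 0.699]
ft_force: [0.2, -0.9, -0.8]
width: 0.026
[-33.2  -0.4  -1.5]
```

Under the roof and sliding freely. I'll push it home.

```bash
python3 -m jog '[{"slide":[0.3,0,0.7],"roll":0},{"slide":[0.6,0,1.4],"roll":0},{"slide":[0.9,0,2],"roll":0},{"slide":[1.1,0,2.6],"roll":0},{"slide":[1.1,0,2.6],"roll":0}]' 1 12
python3 -m jog '[{"slide":[0.2,0,0.4],"roll":0},{"slide":[0.4,0,0.8],"roll":0},{"slide":[0.5,0,1.2],"roll":0},{"slide":[0.5,0,1.2],"roll":0}]' 1 25
python3 -c "
from h import *
e,_,_=tool(); print(inslot(e+[.0646,-.0062,.005],1))
snap('scene','n3',(270,190,390,310),6)
"
```

```text
time: 40.95
ee_pos: [0.5904, 0.0797, 0.0612]
eef_rot: [0.036, 0.713, -0.037, 0.699]
ft_force: [0.1, 0.5, 0.0]
width: 0.026
time: 41.28
ee_pos: [0.5982, 0.0786, 0.0551]
eef_rot: [0.037, 0.717, -0.037, 0.695]
ft_force: [-19.9, 0.9, 12.6]
width: 0.0258
[ 5.4 -1.1 -4. ]
```

```bash
python3 -m jog '[{"slide":[0,0,-0.1],"roll":0},{"slide":[0,0,-0.1],"roll":0},{"slide":[0,0,-0.1],"roll":0},{"slide":[0,0,-0.1],"roll":0}]' 0.55 20
python3 -m jog '[{"slide":[-3,0,0],"roll":0},{"slide":[-6.5,0,0],"roll":0},{"slide":[-6.5,0,-4],"roll":0},{"slide":[-6.5,0,-8],"roll":0},{"slide":[-6.5,1,-12],"roll":0}]' 0.55 20
python3 look.py n4
python3 -c "
from h import *
snap('scene','n5',(220,180,370,330),5)
go([.392,.266,.05],87.3)
"
```

```text
time: 41.67
ee_pos: [0.5979, 0.0787, 0.0554]
eef_rot: [0.037, 0.716, -0.037, 0.696]
ft_force: [0.2, 0.6, -0.0]
width: 0.0379
time: 42.08
ee_pos: [0.4835, 0.0979, 0.1236]
eef_rot: [0.037, 0.716, -0.038, 0.696]
ft_force: [-0.7, 1.3, 2.1]
width: 0.0391
scr sh [460.6 305.4] yaw -65.7 h -13.1 b 3.8 L 121.2 [27.3 81.5] [241.6 249.6] grip-68 [432.6 367.4]
t 42.18 at [0.4795 0.1048 0.1239] yaw 84.5 slide [  7.78  15.16 -10.02] roll -2.8 w 0.0389 F [0.5 1.  0.8] xax [-0.031  0.008 -0.999]
```

```bash
python3 - <<'E'
import cv2
a=cv2.imread('pics/n4.png'); cv2.imwrite('pics/n4c.png',cv2.resize(a[120:300,80:300],None,fx=3.6,fy=3.3))
b=cv2.imread('pics/n5_raw.png'); cv2.imwrite('pics/n5c.png',cv2.resize(b[220:400,330:540],None,fx=3.6,fy=3.3))
E
python3 -m jog '[{"slide":[1,3,-2],"roll":-1},{"slide":[2,6.5,-4],"roll":-2},{"slide":[3,10,-6.5],"roll":-2.8},{"slide":[4,13,-8.5],"roll":-2.8},{"slide":[6,15.2,-10],"roll":-2.8}]' 0 20
python3 look.py n6
python3 -c "
from h import *
go([.392,.266,-.025],87.3)
print(ray('scene',[[427,368]],0),ray('top',[[124.4,182]],0))
snap('scene','n7',(300,140,470,310),4)
"
```

```text
time: 42.6
ee_pos: [0.392, 0.2707, 0.069]
eef_rot: [0.02, 0.717, -0.012, 0.696]
ft_force: [0.3, 1.3, -0.2]
width: 0.0646
t 42.65 at [0.3876 0.2732 0.0648] yaw 87.8 slide [ 8.95 -0.77  0.78] roll 0.5 w 0.0685 F [-6.3  4.2 -3.1] xax [-0.034  0.009 -0.999]
[[0.66043232 0.37670621 0.        ]] [[0.65540091 0.38230201 0.        ]]
```

```bash
python3 -m jog '[{"slide":[2,-0.6,0.6],"roll":0},{"slide":[4,-0.7,0.7],"roll":0.5},{"slide":[6,-0.7,0.7],"roll":0.5},{"slide":[7,-0.7,0.7],"roll":0.5},{"slide":[7,-0.7,0.7],"roll":0.5}]' 0 20
python3 -c "
from h import *
go([.392,.266,-.025],87.3)"
```

```text
time: 43.12
ee_pos: [0.3933, 0.2619, -0.0058]
eef_rot: [0.019, 0.719, -0.017, 0.695]
ft_force: [-1.1, 0.5, -0.1]
width: 0.0864
t 43.12 at [ 0.3933  0.2619 -0.0058] yaw 87.1 slide [ 1.92  0.4  -0.08] roll -0.2 w 0.0864 F [-1.1  0.5 -0.1] xax [-0.035  0.004 -0.999]
```

```bash
python3 -m jog '[{"slide":[0.6,0.3,0],"roll":0},{"slide":[1.2,0.4,0],"roll":0},{"slide":[1.9,0.4,0],"roll":0},{"slide":[1.9,0.4,0],"roll":0}]' 0 4
python3 -c "
from h import *
go([.392,.266,-.025],87.3)"
python3 -m jog '[{"slide":[0,0,0],"roll":0},{"slide":[0,0,0],"roll":0},{"slide":[0,0,0],"roll":0},{"slide":[0,0,0],"roll":0},{"slide":[0,0,0],"roll":0}]' 1 4
python3 -m jog '[{"slide":[0,0,0],"roll":0},{"slide":[0,0,0],"roll":0},{"slide":[0,0,0],"roll":0},{"slide":[0,0,0],"roll":0},{"slide":[0,0,0],"roll":0}]' 1 4
python3 -m jog '[{"slide":[0,0,0],"roll":0},{"slide":[0,0,0],"roll":0},{"slide":[0,0,0],"roll":0}]' 1 4
```

```text
time: 43.45
ee_pos: [0.3925, 0.266, -0.0255]
eef_rot: [0.018, 0.719, -0.016, 0.694]
ft_force: [-0.2, -1.2, 0.3]
width: 0.0871
t 43.45 at [ 0.3925  0.266  -0.0255] yaw 87.2 slide [-0.05  0.   -0.05] roll -0.1 w 0.0871 F [-0.2 -1.2  0.3] xax [-0.035  0.003 -0.999]
time: 43.87
ee_pos: [0.3925, 0.2661, -0.0253]
eef_rot: [0.018, 0.719, -0.016, 0.694]
ft_force: [-0.7, -0.7, 0.6]
width: 0.0615
time: 44.28
ee_pos: [0.3925, 0.2661, -0.0253]
eef_rot: [0.018, 0.719, -0.016, 0.694]
ft_force: [-0.2, -0.5, -0.5]
width: 0.0279
time: 44.53
ee_pos: [0.3925, 0.2662, -0.0253]
eef_rot: [0.018, 0.719, -0.016, 0.694]
ft_force: [1.0, 0.7, 0.5]
width: 0.026
```

```bash
python3 -m jog '[{"slide":[-0.6,0,0],"roll":0},{"slide":[-1.2,0,0],"roll":0},{"slide":[-1.8,0,0],"roll":0},{"slide":[-2.4,0,0],"roll":0},{"slide":[-3,0,0],"roll":0}]' 1 4
python3 -m jog '[{"slide":[-0.6,0,0],"roll":0},{"slide":[-1.2,0,0],"roll":0},{"slide":[-1.8,0,0],"roll":0},{"slide":[-2.5,0,0],"roll":0},{"slide":[-2.5,0,0],"roll":0}]' 1 4
python3 -m jog '[{"slide":[0,0,0],"roll":0},{"slide":[0,0,0],"roll":0}]' 1 50
python3 -c "
from h import *
snap('scene','o2',(340,200,460,320),6)
snap('top','o3',(130,190,230,290),6)
"
```

```text
time: 44.95
ee_pos: [0.3937, 0.2661, 0.0055]
eef_rot: [0.019, 0.719, -0.016, 0.695]
ft_force: [-0.4, 0.9, -1.9]
width: 0.026
time: 45.37
ee_pos: [0.3952, 0.2665, 0.0318]
eef_rot: [0.019, 0.719, -0.016, 0.695]
ft_force: [0.1, -0.0, -0.4]
width: 0.0261
time: 45.53
ee_pos: [0.3952, 0.2666, 0.0319]
eef_rot: [0.019, 0.719, -0.016, 0.695]
ft_force: [0.6, 0.1, -0.9]
width: 0.025
```

```bash
python3 - <<'E'
from pose import *
a=np.array([[165,219],[250,227],[127,371],[217,376]])/6+[130,190]
b=np.array([[455,600],[362,532],[573,437],[482,380]])/6+[340,200]
t,s=pose(a,b)
# rotated offset for yaw +? -> tool yaw 84
e,q,_=tool(); M=q.as_matrix(); y=np.degrees(np.arctan2(M[1,1],M[0,1])); dy=np.radians(84-y); print("tool yaw",y)
c,s_=np.cos(dy),np.sin(dy); o=t-e; o=np.array([c*o[0]-s_*o[1],s_*o[0]+c*o[1],o[2]]); off=o-.080*X_; print("tipoff",o,"off",off)
go(slot(2,-.105,0,.004)-off,84)
E
```

```text
[[0.53, 0.2811, -0.0006], [0.5275, 0.2395, 0.0021], [0.458, 0.2843, 0.0344], [0.4565, 0.2436, 0.0346]]
tip [0.5287 0.2603 0.0008] sh [0.4572 0.2639 0.0345] L 0.0792 w 0.0418 tilt down 25.3 yaw -2.9 bank -3.6
sh-tool [ 0.0622 -0.0025  0.0029] tip-tool [ 0.1337 -0.0062 -0.0309]
tool yaw 87.17563651530297
tipoff [ 0.1331655  -0.01359721 -0.0308665 ] off [ 0.06052181 -0.00596205  0.0017617 ]
t 45.63 at [0.395  0.2665 0.0316] yaw 87.2 slide [ -8.36 -10.9   11.96] roll 3.2 w 0.0254 F [-0.7  0.5  0. ] xax [-0.034  0.006 -0.999]
```

```bash
python3 -m jog '[{"slide":[-4,0,0],"roll":0},{"slide":[-7.5,-1.5,1],"roll":1},{"slide":[-8.4,-4,4],"roll":2},{"slide":[-8.4,-6.5,7],"roll":3.2},{"slide":[-8.4,-9,10],"roll":3.2}]' 1 50
python3 -m jog '[{"slide":[0,-1,1],"roll":0},{"slide":[0,-1.8,2],"roll":0},{"slide":[0,-1.8,2],"roll":0}]' 1 50
python3 -c "
from h import *
go(slot(2,-.105,0,.004)-np.array([.0605,-.006,.0018]),84)
snap('top','o4',(160,150,260,250),6)
snap('scene','o5',(290,200,410,320),6)
"
```

```text
time: 46.05
ee_pos: [0.4945, 0.1713, 0.1127]
eef_rot: [0.039, 0.718, -0.034, 0.694]
ft_force: [1.4, 0.9, -1.1]
width: 0.0254
time: 46.3
ee_pos: [0.5138, 0.1483, 0.1116]
eef_rot: [0.04, 0.717, -0.036, 0.694]
ft_force: [0.3, -0.5, -1.7]
width: 0.0254
t 46.3 at [0.5138 0.1483 0.1116] yaw 83.8 slide [ 0.1   0.28 -0.22] roll -0.2 w 0.0254 F [ 0.3 -0.5 -1.7] xax [-0.032  0.006 -0.999]
```

```bash
python3 - <<'E'
from pose import *
a=np.array([[233,190],[322,200],[190,346],[280,354]])/6+[160,150]
b=np.array([[335,484],[252,416],[470,322],[387,262]])/6+[290,200]
t,s=pose(a,b)
print(inslot(t,2),inslot(s,2)); dslot(37,-1.5,-4)
E
```

```text
[[0.6481, 0.155, 0.0796], [0.6445, 0.1147, 0.0813], [0.5752, 0.1623, 0.1114], [0.5725, 0.1232, 0.1131]]
tip [0.6463 0.1348 0.0804] sh [0.5739 0.1427 0.1123] L 0.0795 w 0.0405 tilt down 23.6 yaw -6.2 bank -2.5
sh-tool [ 0.0618 -0.0084  0.0009] tip-tool [ 0.1342 -0.0163 -0.031 ]
[-23.8  -2.7   5.1] [-103.4   -2.4    4.5]
dslot (37, -1.5, -4) slide [ 1.76 -0.16  3.28]
```

```bash
python3 -m jog '[{"slide":[0.4,0.2,0.8],"roll":0},{"slide":[0.7,0.2,1.5],"roll":0},{"slide":[1.1,0.2,2.2],"roll":0},{"slide":[1.4,0.2,2.9],"roll":0},{"slide":[1.7,0.2,3.3],"roll":0}]' 1 50
python3 -m jog '[{"slide":[0,0,0],"roll":0},{"slide":[0,0,0],"roll":0}]' 1 8
python3 -c "
from h import *
e,_,_=tool(); print(inslot(e+[.0605,-.006,.0018],2))
snap('top','o6',(160,150,260,210),7)
snap('scene','o7',(290,200,410,320),6)
"
```

```text
time: 46.82
ee_pos: [0.5451, 0.15, 0.0929]
eef_rot: [0.039, 0.718, -0.035, 0.694]
ft_force: [0.8, -0.4, -0.7]
width: 0.0252
time: 46.98
ee_pos: [0.5451, 0.1497, 0.0926]
eef_rot: [0.038, 0.718, -0.035, 0.694]
ft_force: [-0.2, 0.9, -2.2]
width: 0.026
[-67.3   1.9   1. ]
```

```bash
python3 -m jog '[{"slide":[0.1,-0.15,0],"roll":0},{"slide":[0.3,-0.15,0.3],"roll":0},{"slide":[0.5,-0.15,0.8],"roll":0},{"slide":[0.7,-0.15,1.3],"roll":0},{"slide":[0.7,-0.15,1.3],"roll":0}]' 1 8
python3 -m jog '[{"slide":[0.25,0,0.5],"roll":0},{"slide":[0.5,0,1],"roll":0},{"slide":[0.7,0,1.5],"roll":0},{"slide":[0.9,0,2],"roll":0},{"slide":[0.9,0,2],"roll":0}]' 1 8
python3 -c "
from h import *
e,_,_=tool(); print(inslot(e+[.0605,-.006,.0018],2))
snap('scene','o8',(290,200,410,320),6)
"
```

```text
time: 47.5
ee_pos: [0.5584, 0.1469, 0.0851]
eef_rot: [0.039, 0.718, -0.035, 0.694]
ft_force: [0.7, -0.2, 0.0]
width: 0.0259
time: 47.92
ee_pos: [0.5787, 0.1445, 0.0749]
eef_rot: [0.038, 0.718, -0.036, 0.694]
ft_force: [1.2, -0.0, -0.6]
width: 0.0256
[-29.1   0.2  -1.3]
```

```bash
python3 -m jog '[{"slide":[0.3,0,0.7],"roll":0},{"slide":[0.6,0,1.4],"roll":0},{"slide":[0.9,0,2],"roll":0},{"slide":[1.05,0,2.4],"roll":0},{"slide":[1.05,0,2.4],"roll":0}]' 1 12
python3 -m jog '[{"slide":[0.2,0,0.4],"roll":0},{"slide":[0.4,0,0.8],"roll":0},{"slide":[0.5,0,1.1],"roll":0},{"slide":[0.5,0,1.2],"roll":0}]' 1 25
python3 -c "
from h import *
e,_,_=tool(); print(inslot(e+[.0605,-.006,.0018],2))
snap('scene','o9',(290,200,410,320),6)
"
```

```text
time: 48.38
ee_pos: [0.6026, 0.1416, 0.0632]
eef_rot: [0.038, 0.718, -0.036, 0.694]
ft_force: [1.4, -0.5, -0.0]
width: 0.0258
time: 48.72
ee_pos: [0.6095, 0.1409, 0.0572]
eef_rot: [0.038, 0.722, -0.036, 0.69]
ft_force: [-26.7, 0.8, 18.5]
width: 0.0258
[ 6.4 -0.2 -4.8]
```

```bash
python3 -m jog '[{"slide":[0,0,-0.1],"roll":0},{"slide":[0,0,-0.1],"roll":0},{"slide":[0,0,-0.1],"roll":0},{"slide":[0,0,-0.1],"roll":0}]' 0.55 20
python3 -m jog '[{"slide":[-3,0,-0.2],"roll":0},{"slide":[-6.5,0,-0.5],"roll":0},{"slide":[-6.5,0,-4],"roll":0},{"slide":[-6.5,1,-8],"roll":0},{"slide":[-6.5,2,-12],"roll":0}]' 0.55 20
python3 look.py p1
python3 -c "
from h import *
snap('scene','p2',(220,180,420,350),4)
go([.407,.384,.05],78.3)
"
```

```text
time: 49.1
ee_pos: [0.609, 0.141, 0.0574]
eef_rot: [0.038, 0.721, -0.036, 0.69]
ft_force: [0.8, 0.2, 0.1]
width: 0.0379
time: 49.52
ee_pos: [0.4944, 0.1722, 0.1277]
eef_rot: [0.039, 0.721, -0.037, 0.691]
ft_force: [-0.7, 1.2, 1.8]
width: 0.0392
t 49.62 at [0.489  0.1785 0.1271] yaw 84.5 slide [ 8.3  19.63 -9.73] roll 6.2 w 0.0392 F [0.4 0.3 0.2] xax [-0.048  0.01  -0.999]
```

```bash
python3 - <<'E'
import cv2
b=cv2.imread('pics/p2_raw.png'); cv2.imwrite('pics/p2c.png',cv2.resize(b[250:350,390:510],None,fx=6,fy=6,interpolation=cv2.INTER_CUBIC))
b=cv2.imread('pics/scene0.png'); cv2.imwrite('pics/p2d.png',cv2.resize(b[250:350,390:510],None,fx=6,fy=6,interpolation=cv2.INTER_CUBIC))
E
python3 -m jog '[{"slide":[1,4,-2],"roll":2},{"slide":[2,8,-4],"roll":4},{"slide":[3,12,-6],"roll":6},{"slide":[4,16,-8],"roll":6},{"slide":[6,19.6,-9.7],"roll":6.2}]' 0 20
python3 -m jog '[{"slide":[0,0,0],"roll":0},{"slide":[0,0,0],"roll":0}]' 0 20
python3 -c "
from h import *
go([.4074,.3844,-.025],78.5)
"
```

```text
time: 50.03
ee_pos: [0.4172, 0.3631, 0.0828]
eef_rot: [0.075, 0.72, -0.069, 0.687]
ft_force: [1.1, 0.9, 1.2]
width: 0.065
time: 50.2
ee_pos: [0.4159, 0.3653, 0.082]
eef_rot: [0.073, 0.72, -0.068, 0.687]
ft_force: [0.3, -0.8, 0.3]
width: 0.078
t 50.2 at [0.4159 0.3653 0.082 ] yaw 78.6 slide [10.75  1.68 -0.7 ] roll 0.1 w 0.078 F [ 0.3 -0.8  0.3] xax [-0.046  0.011 -0.999]
```

```bash
python3 -m jog '[{"slide":[1.5,1.7,-0.7],"roll":0},{"slide":[4,1.7,-0.7],"roll":0},{"slide":[6,1.7,-0.7],"roll":0},{"slide":[7.5,1.7,-0.7],"roll":0},{"slide":[7.5,1.7,-0.7],"roll":0}]' 0 20
python3 -c "
from h import *
go([.4074,.3844,-.025],78.5)
snap('scene','p3',(380,200,540,340),5)
"
python3 look.py p4
```

```text
time: 50.62
ee_pos: [0.4088, 0.3818, 0.0053]
eef_rot: [0.072, 0.72, -0.07, 0.686]
ft_force: [-0.9, -0.6, -0.2]
width: 0.0866
t 50.62 at [0.4088 0.3818 0.0053] yaw 78.5 slide [ 3.03  0.23 -0.05] roll -0.0 w 0.0866 F [-0.9 -0.6 -0.2] xax [-0.048  0.008 -0.999]
```

```bash
python3 -m jog '[{"slide":[1,0.2,0],"roll":0},{"slide":[2,0.2,0],"roll":0},{"slide":[3,0.2,0],"roll":0},{"slide":[3,0.2,0],"roll":0}]' 0 4
python3 -m jog '[{"slide":[0,0,0],"roll":0},{"slide":[0,0,0],"roll":0},{"slide":[0,0,0],"roll":0},{"slide":[0,0,0],"roll":0},{"slide":[0,0,0],"roll":0}]' 1 4
python3 -m jog '[{"slide":[0,0,0],"roll":0},{"slide":[0,0,0],"roll":0},{"slide":[0,0,0],"roll":0},{"slide":[0,0,0],"roll":0},{"slide":[0,0,0],"roll":0}]' 1 4
python3 -m jog '[{"slide":[0,0,0],"roll":0},{"slide":[0,0,0],"roll":0},{"slide":[0,0,0],"roll":0}]' 1 4
python3 -m jog '[{"slide":[-0.6,0,0],"roll":0},{"slide":[-1.2,0,0],"roll":0},{"slide":[-1.8,0,0],"roll":0},{"slide":[-2.4,0,0],"roll":0},{"slide":[-3,0,0],"roll":0}]' 1 4
```

```text
time: 51.05
ee_pos: [0.4082, 0.3847, -0.0238]
eef_rot: [0.072, 0.72, -0.069, 0.686]
ft_force: [-1.6, -0.5, -0.2]
width: 0.0872
time: 51.47
ee_pos: [0.4084, 0.3849, -0.0235]
eef_rot: [0.073, 0.72, -0.069, 0.686]
ft_force: [1.0, -0.6, -0.3]
width: 0.0618
time: 51.88
ee_pos: [0.4083, 0.3849, -0.0235]
eef_rot: [0.073, 0.72, -0.069, 0.686]
ft_force: [0.3, -0.0, -0.4]
width: 0.0282
time: 52.13
ee_pos: [0.4083, 0.3849, -0.0235]
eef_rot: [0.073, 0.72, -0.069, 0.686]
ft_force: [0.2, -0.8, 0.1]
width: 0.026
time: 52.55
ee_pos: [0.4099, 0.3847, 0.0073]
eef_rot: [0.073, 0.72, -0.069, 0.687]
ft_force: [-0.5, 1.3, -1.5]
width: 0.0264
```

```bash
python3 -m jog '[{"slide":[-0.6,0,0],"roll":0},{"slide":[-1.2,0,0],"roll":0},{"slide":[-1.8,0,0],"roll":0},{"slide":[-2.4,0,0],"roll":0},{"slide":[-2.4,0,0],"roll":0}]' 1 4
python3 -m jog '[{"slide":[0,0,0],"roll":0},{"slide":[0,0,0],"roll":0}]' 1 50
python3 -c "
from h import *
snap('scene','p5',(400,230,520,350),6)
snap('top','p6',(90,190,190,290),6)
"
```

```text
time: 52.97
ee_pos: [0.4116, 0.3849, 0.0326]
eef_rot: [0.073, 0.72, -0.069, 0.687]
ft_force: [-0.5, -0.2, -0.6]
width: 0.0259
time: 53.13
ee_pos: [0.4116, 0.385, 0.0326]
eef_rot: [0.073, 0.72, -0.068, 0.687]
ft_force: [-0.4, 0.0, -0.5]
width: 0.0255
```

```bash
python3 - <<'E'
from h import *
P=ray('top',np.array([[208,178],[285,197]])/6+[90,190],.0015); t=P.mean(0); print(P.round(4),t, np.linalg.norm(P[0]-P[1]))
X=tri(np.array([[285,197]])/6+[90,190],np.array([[228,520]])/6+[400,230]); print(X)
e,q,_=tool(); M=q.as_matrix(); y=np.degrees(np.arctan2(M[1,1],M[0,1])); dy=np.radians(84-y); print("tool yaw",y)
c,s_=np.cos(dy),np.sin(dy); o=t-e; print(o,"yaw off",np.degrees(np.arctan2(o[1],o[0]))); o=np.array([c*o[0]-s_*o[1],s_*o[0]+c*o[1],o[2]]); off=o-.080*X_; print("tipoff",o,"off",off)
go(slot(3,-.105,0,.004)-off,84)
E
```

```text
[[0.547  0.374  0.0015]
 [0.5391 0.337  0.0015]] [0.54305758 0.35551265 0.0015    ] 0.037779162067971654
[[0.53842074 0.3385294  0.00109589]]
tool yaw 78.49639187039071
[ 0.13163809 -0.02935086 -0.03086864] yaw off -12.569427172748863
tipoff [ 0.13384625 -0.01659035 -0.03086864] off [ 0.06120257 -0.00895519  0.00175955]
t 53.23 at [0.4114 0.3849 0.0324] yaw 78.5 slide [ -8.5  -14.43  13.4 ] roll -5.5 w 0.0252 F [-0.7  0.8 -1.4] xax [-0.046  0.011 -0.999]
```

```bash
python3 -m jog '[{"slide":[-4,0,0],"roll":-1},{"slide":[-8,-1.5,0],"roll":-3},{"slide":[-8.5,-5,1],"roll":-5.5},{"slide":[-8.5,-8.5,3],"roll":-5.5},{"slide":[-8.5,-11.5,6],"roll":-5.5}]' 1 50
python3 -c "
from h import *
go(slot(3,-.105,0,.004)-np.array([.0612,-.007,.0018]),84)"
```

```text
time: 53.65
ee_pos: [0.4496, 0.2591, 0.1147]
eef_rot: [0.04, 0.723, -0.032, 0.689]
ft_force: [-0.1, 0.7, -0.2]
width: 0.0252
t 53.65 at [0.4496 0.2591 0.1147] yaw 84.1 slide [ 0.02 -3.8   7.24] roll 0.1 w 0.0252 F [-0.1  0.7 -0.2] xax [-0.047  0.013 -0.999]
```

```bash
python3 -m jog '[{"slide":[0,-1.3,2.4],"roll":0},{"slide":[0,-2.6,4.8],"roll":0},{"slide":[0,-3.8,7.2],"roll":0},{"slide":[0,-3.8,7.2],"roll":0}]' 1 50
python3 -c "
from h import *
go(slot(3,-.105,0,.004)-np.array([.0612,-.007,.0018]),84)
snap('top','p7',(130,150,230,250),6)
snap('scene','p8',(310,220,430,340),6)
"
```

```text
time: 53.98
ee_pos: [0.5207, 0.2092, 0.1107]
eef_rot: [0.041, 0.722, -0.035, 0.69]
ft_force: [-0.3, -0.8, -1.2]
width: 0.0254
t 53.98 at [0.5207 0.2092 0.1107] yaw 83.8 slide [ 0.03  0.44 -0.34] roll -0.2 w 0.0254 F [-0.3 -0.8 -1.2] xax [-0.045  0.011 -0.999]
```

```bash
python3 - <<'E'
from pose import *
a=np.array([[277,172],[367,185],[233,318],[324,332]])/6+[130,150]
b=np.array([[347,472],[258,400],[488,297],[398,237]])/6+[310,220]
t,s=pose(a,b)
print(inslot(t,3),inslot(s,3)); dslot(34,0,-3)
E
```

```text
[[0.6548, 0.2161, 0.0791], [0.6501, 0.1756, 0.0788], [0.5844, 0.2225, 0.1154], [0.5798, 0.1835, 0.1127]]
tip [0.6524 0.1958 0.0789] sh [0.5821 0.203  0.1141] L 0.0789 w 0.0408 tilt down 26.4 yaw -5.8 bank 0.5
sh-tool [ 0.0644 -0.0097  0.0036] tip-tool [ 0.1347 -0.0168 -0.0315]
[-23.5  -3.4   3.7] [-102.4   -3.6    6.9]
dslot (34, 0, -3) slide [ 1.51 -0.01  3.06]
```

```bash
python3 -m jog '[{"slide":[0.4,0.2,0.8],"roll":0},{"slide":[0.7,0.2,1.5],"roll":0},{"slide":[1.1,0.2,2.2],"roll":0},{"slide":[1.5,0.2,3],"roll":0},{"slide":[1.5,0.2,3],"roll":0}]' 1 50
python3 -c "
from h import *
e,_,_=tool(); print(inslot(e+[.0615,-.0093,.0018],3))
snap('top','p9',(140,150,240,210),7)
snap('scene','q1',(310,220,430,340),6)
"
```

```text
time: 54.5
ee_pos: [0.5475, 0.2115, 0.093]
eef_rot: [0.04, 0.723, -0.034, 0.689]
ft_force: [0.0, 0.3, -0.6]
width: 0.0252
[-70.   -1.6   0.3]
```

```bash
python3 -m jog '[{"slide":[0.1,-0.1,0],"roll":0},{"slide":[0.3,-0.1,0.3],"roll":0},{"slide":[0.5,-0.1,0.8],"roll":0},{"slide":[0.7,-0.1,1.3],"roll":0},{"slide":[0.7,-0.1,1.3],"roll":0}]' 1 8
python3 -c "
from h import *
e,_,_=tool(); print(inslot(e+[.0615,-.0093,.0018],3))
snap('top','q2',(140,150,240,210),7)
snap('scene','q3',(310,220,430,340),6)
"
```

```text
time: 55.02
ee_pos: [0.5603, 0.2089, 0.0858]
eef_rot: [0.04, 0.723, -0.034, 0.689]
ft_force: [-0.4, 0.1, -0.7]
width: 0.0259
[-55.2  -2.8  -1. ]
```

Between the ribs at the roof line. On in.

```bash
python3 -m jog '[{"slide":[0.25,0.1,0.5],"roll":0},{"slide":[0.5,0.1,1],"roll":0},{"slide":[0.7,0.1,1.5],"roll":0},{"slide":[0.9,0.1,2],"roll":0},{"slide":[0.9,0.1,2],"roll":0}]' 1 8
python3 -c "
from h import *
e,_,_=tool(); print(inslot(e+[.0615,-.0093,.0018],3))
snap('scene','q4',(310,220,430,340),6)
"
```

```text
time: 55.53
ee_pos: [0.5801, 0.2073, 0.0754]
eef_rot: [0.04, 0.723, -0.035, 0.689]
ft_force: [0.4, -0.2, -0.5]
width: 0.026
[-32.9  -2.3  -2.4]
```

```bash
python3 -m jog '[{"slide":[0.25,0,0.7],"roll":0},{"slide":[0.5,0,1.4],"roll":0},{"slide":[0.8,0,2.1],"roll":0},{"slide":[0.95,0,2.5],"roll":0},{"slide":[0.95,0,2.5],"roll":0}]' 1 12
python3 -m jog '[{"slide":[0.2,0,0.4],"roll":0},{"slide":[0.4,0,0.8],"roll":0},{"slide":[0.5,0,1.2],"roll":0},{"slide":[0.5,0,1.3],"roll":0}]' 1 25
python3 -c "
from h import *
e,_,_=tool(); print(inslot(e+[.0615,-.0093,.0018],3))
snap('scene','q5',(310,220,430,340),6)
"
```

```text
time: 56.0
ee_pos: [0.6048, 0.2041, 0.0643]
eef_rot: [0.04, 0.723, -0.035, 0.689]
ft_force: [-0.3, 0.0, -0.5]
width: 0.0256
time: 56.33
ee_pos: [0.6132, 0.2034, 0.0583]
eef_rot: [0.04, 0.727, -0.035, 0.685]
ft_force: [-26.6, 0.0, 19.5]
width: 0.0255
[ 4.6 -2.7 -4.5]
```

```bash
python3 -m jog '[{"slide":[0,0,-0.1],"roll":0},{"slide":[0,0,-0.1],"roll":0},{"slide":[0,0,-0.1],"roll":0},{"slide":[0,0,-0.1],"roll":0}]' 0.55 20
```

```text
time: 56.72
ee_pos: [0.6126, 0.2035, 0.0584]
eef_rot: [0.04, 0.726, -0.035, 0.685]
ft_force: [-0.7, -0.5, 0.3]
width: 0.0378
```

```bash
python3 -m jog '[{"slide":[-3,0,-0.2],"roll":0},{"slide":[-6.5,0,-0.5],"roll":0},{"slide":[-6.5,0,-4],"roll":0},{"slide":[-6.5,0,-8],"roll":0},{"slide":[-6.5,0,-12],"roll":0}]'; python3 -m jog '[{"slide":[-3,0,-4],"roll":0},{"slide":[-6,0,-8],"roll":0},{"slide":[-6,3,-10],"roll":0},{"slide":[-6,6,-12],"roll":0},{"slide":[-6,6,-12],"roll":0}]'
python3 - <<'E'
from bench import r
import cv2
t=r.camera("top");s=r.camera("scene")
cv2.imwrite("pics/fin_top.png",t[:,:,::-1]);cv2.imwrite("pics/fin_scene.png",s[:,:,::-1])
import numpy as np
print(r.read_state()["ee_pos"],r.read_state()["time"])
E
```

```text
time: 57.13
ee_pos: [0.4968, 0.215, 0.1303]
eef_rot: [0.04, 0.726, -0.035, 0.686]
ft_force: [-0.9, 1.1, 1.4]
width: 0.039
time: 57.55
ee_pos: [0.3831, 0.2942, 0.1987]
eef_rot: [0.039, 0.726, -0.03, 0.686]
ft_force: [-0.4, 1.8, -0.8]
width: 0.0391
[0.38661084 0.28867964 0.19753689] 57.65
```

View pics/fin_top.png

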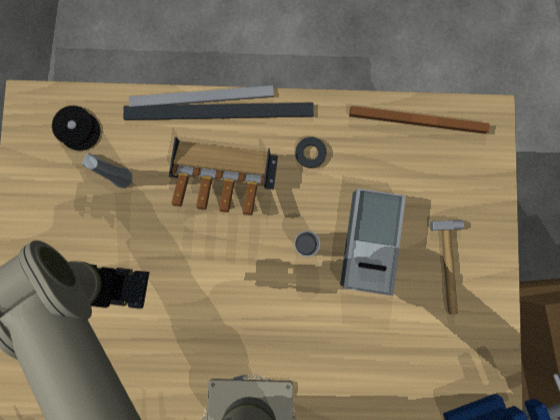

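View pics/fin_scene.png

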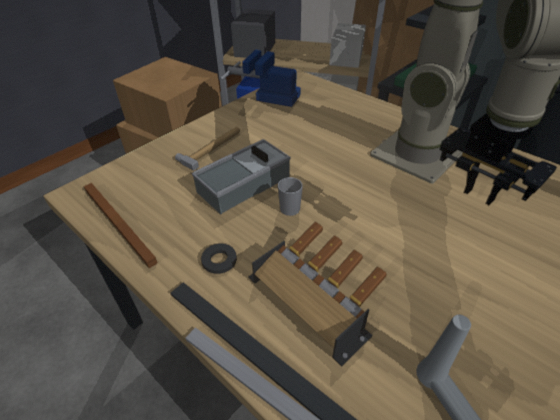

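View pics/top0.png

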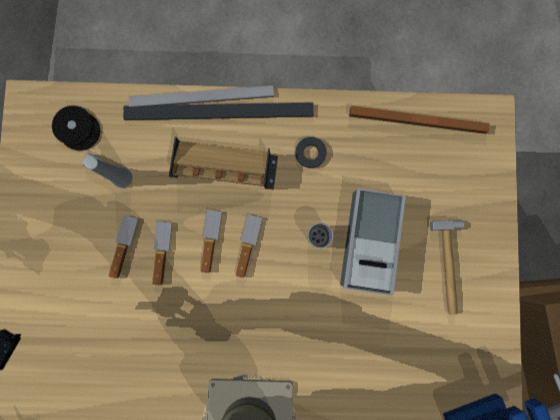

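The top view shows all four handles in a row at the rack (px 180–250, 190), the cup standing at (307,243) and the cover bar at (372,266). The bystanders are where they started. I'll zoom in on the rack to check how far each scraper is in.

```bash
python3 - <<'E'
from h import *
import cv2,numpy as np,h
from bench import r
for cam,f,box in (("top","fin_top",(160,130,290,220)),("scene","fin_scene",(240,215,400,350))):
    im=cv2.imread(f"pics/{f}.png"); x0,y0,x1,y1=box
    c=cv2.resize(im[y0:y1,x0:x1],None,fx=5 if cam=="top" else 4.4,fy=5 if cam=="top" else 4.4,interpolation=cv2.INTER_CUBIC)
    s=5 if cam=="top" else 4.4
    ci=r.camera_info(cam)
    for k in range(4):
        for x in (0,-.095):
            for y in (-.013,.013):
                p=np.array(slot(k,x,y,.010)); q=ci["intrinsics"]@(ci["R"]@p+ci["t"]); q=q[:2]/q[2]
                cv2.circle(c,(int((q[0]+.5-x0)*s),int((q[1]+.5-y0)*s)),2,(0,255,0),-1)
    cv2.imwrite(f"pics/{f}_z.png",c)
E
```

```text
(no output)
```

View pics/fin_top_z.png

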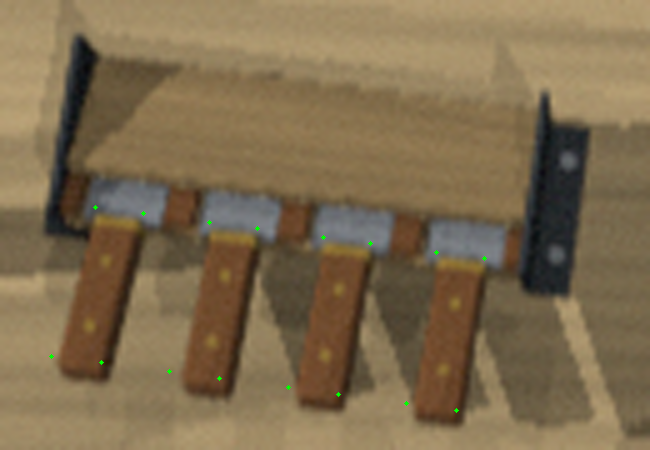

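View pics/fin_scene_z.png

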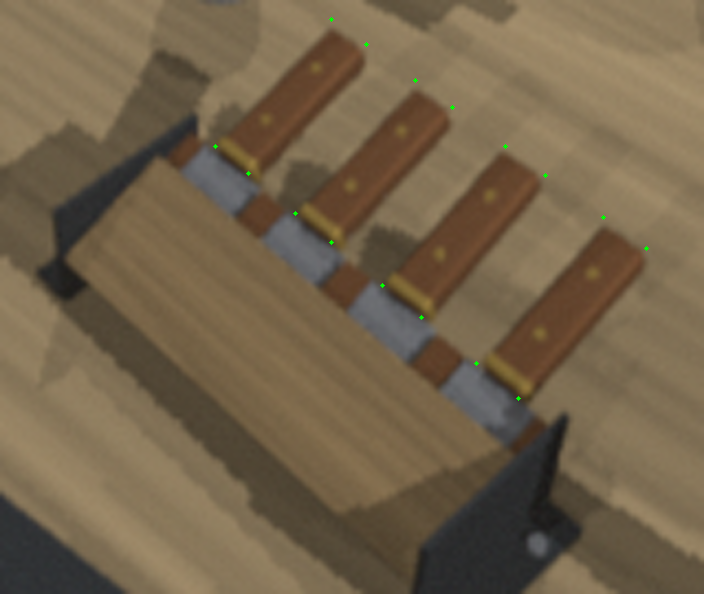

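```bash
python3 - <<'E'
from h import *
import cv2,numpy as np
from bench import r
for cam,f,box,s in (("top","fin_top",(160,130,290,220),5),("scene","fin_scene",(240,215,400,350),4.4)):
    c=cv2.imread(f"pics/{f}_z.png"); x0,y0=box[:2]
    im=cv2.imread(f"pics/{f}.png"); c=cv2.resize(im[y0:box[3],x0:box[2]],None,fx=s,fy=s,interpolation=cv2.INTER_CUBIC)
    ci=r.camera_info(cam)
    def P(x,y,z,col):
        p=np.array(slot(0,x,y+.093-.093,z)); q=ci["intrinsics"]@(ci["R"]@p+ci["t"]); q=q[:2]/q[2]
        cv2.circle(c,(int((q[0]+.5-x0)*s),int((q[1]+.5-y0)*s)),2,col,-1)
    for y in np.linspace(-.033,.219,15):
        P(.022,y,.015,(0,0,255)); P(0,y,.004,(255,0,0)); P(.098,y,.015,(0,255,255))
    sag=.06
    for k in range(4):
        for x in (0,-.095):
            for y in (-.013,.013):
                # sagged, shoulder z -2.5
                P(x*np.cos(sag)+.01*np.sin(sag)*1, k*.062-.0003+y, -.0025+.01+x*sag,(0,255,0))
    cv2.imwrite(f"pics/{f}_z2.png",c)
E
```

```text
(no output)
```

View pics/fin_top_z2.png

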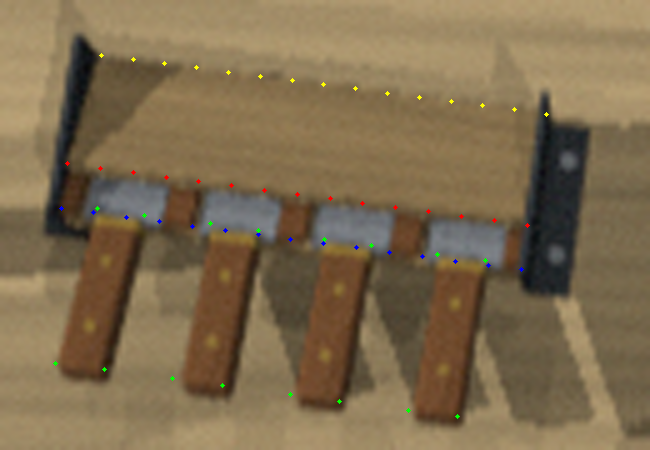

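View pics/fin_scene_z2.png

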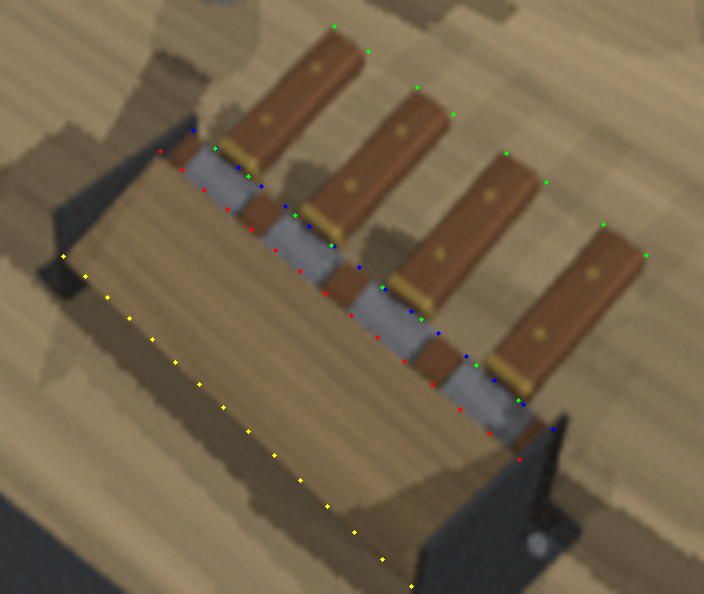

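```bash
python3 - <<'E'
import cv2
im=cv2.imread("pics/fin_top.png")
cv2.imwrite("pics/zt.png",cv2.resize(im[155:205,168:268],None,fx=8,fy=8,interpolation=cv2.INTER_CUBIC))
im=cv2.imread("pics/fin_scene.png")
cv2.imwrite("pics/zs.png",cv2.resize(im[237:325,275:375],None,fx=6.8,fy=6.8,interpolation=cv2.INTER_CUBIC))
E
```

```text
(no output)
```

View pics/zt.png

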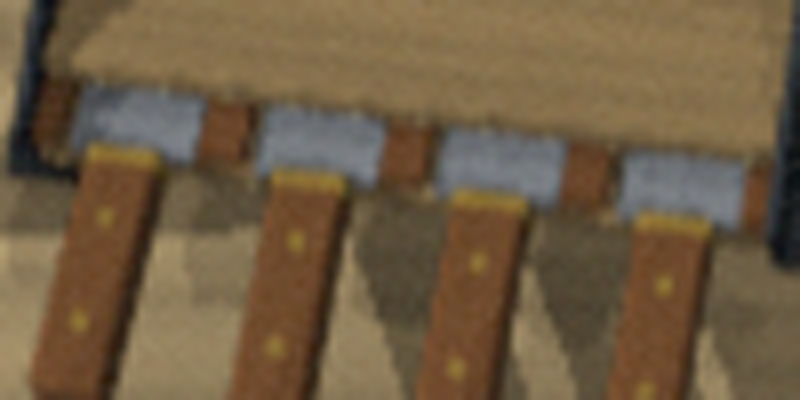

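View pics/zs.png

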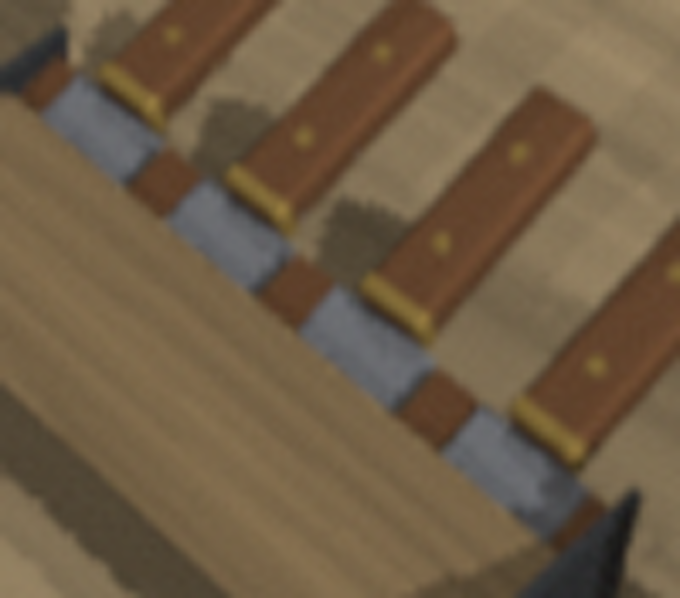

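The blade's rear edge lines up with the rib fronts at all four slots in both zooms (top: about y=160–225 at 8×, within roughly 0.5 px). That puts the shoulders at the front edge. A last check on the cover bar and bystanders, then I hand in.

```bash
python3 - <<'E'
import cv2,numpy as np
from bench import r
from h import *
a=cv2.imread("pics/top0.png").astype(int);b=cv2.imread("pics/fin_top.png").astype(int)
for n,(x0,y0,x1,y1) in dict(casting=(80,150,135,190),hammer=(428,215,470,318),flange=(294,136,328,168)).items():
    d=cv2.phaseCorrelate(a[y0:y1,x0:x1].mean(2).astype(np.float32),b[y0:y1,x0:x1].mean(2).astype(np.float32));print(n,np.round(d[0],2))
g=b[255:280,350:392].max(2);ys,xs=np.where(g<60);px=(xs.mean()+350,ys.mean()+255)
ci=r.camera_info("top");q=ci["intrinsics"]@(ci["R"]@np.array([.437,-.314,.097])+ci["t"]);print("bar px",px,"expected shut",q[:2]/q[2])
print(r.read_state()["ft_force"])
print(r.close_job())
E
```

```text
casting [0.02 0.11]
hammer [ 0.36 -0.03]
flange [ 0.01 -0.11]
bar px (np.float64(372.20454545454544), np.float64(266.1212121212121)) expected shut [373.27123299 266.4678792 ]
[ 0.51388707 -1.38742723 -0.28756896]
the job is handed in; nothing more can be done
None
```

I finished the whole task and handed it in shortly after the 57.6 s mark, well inside the 210 s limit. I slid the bin cover fully open, tipped all six nuts into the well and stood the cup back on the bench. Then I pushed the cover shut and put the four scrapers one to a slot.

**Last checks:**
- **Nuts:** I counted six in the well from above before shutting the cover.
- **Cup:** it stands upright and empty.
- **Cover:** I felt the stop when closing, and the grip bar is within about 1 pixel (roughly 2.5 mm) of its expected shut position.
- **Scrapers:** the blade ends line up with the front of the rack at all four slots, within about 2 mm by eye.
- **Casting, hammer and flange:** none has moved by more than 0.4 pixel (about 1 mm).
- **Robot:** it ended clear of everything.

**Disagreements:**
- **Tool height:** the reported height reads about 34 mm too low. I corrected for this throughout.
- **Rack position:** the rack position I had measured put the shoulders about 5 mm short in the top view. The rack's own front and cover edges were off there by the same amount. In the scene view the shoulders looked about 6 mm short and the rack edges did not show that offset. I relied on the blades lining up with the rack's front and on the firm push against the stop.
- **Handle angle:** the handles sag by an estimated 3.5 to 5 degrees from slot play, inside the 7 degree limit.

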